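# Dry-lay the brass niche on a door panel

### The arm

A 6-joint arm with a two-finger parallel gripper is mounted at the origin on the work surface. World frame = base frame: x ahead of the robot, y to its left, z up, the work surface at z = 0. Lengths are in mm, angles in degrees, forces in N, time in s.
With the tool pointing down it reaches from about 275 to 850 mm from the base axis. Payload 5.2 kg.
Tool frame: the origin (TCP) lies at the centre of the arm's flange, where the gripper is bolted on; the fingertips stand 173 mm ahead of it and the grasp point (between the pads) lies 155 mm ahead of it; z points along the fingers, y is the direction in which the jaws open and shut (so a half turn about z gives the same grasp; the last joint's range is limited). The gripper opens to 85 mm and grips with 20 to 120 N. Pads are 22 mm wide; open, the fingers measure 114 mm over their backs; the gripper's body (76 mm by 85 mm) begins 54 mm behind the grasp point. The pads swing forward as they close: fully open they stand 13 mm farther back than shut.
Start: joints at [56.562, 14.817, 87.949, -0, 77.235, -11.62], TCP at [204.394, 510.617, 404.71] pointing down, gripper open.
Joint ranges: [-179.93, 179.93], [-52.35, 119.4], [10.71, 147.94], [-69.91, 249.91], [12.55, 155.21], [-178.61, 178.61]. Speed limits (degrees/s): [147.25, 147.25, 180, 180, 180, 180].

### API

Orientations are given as a 3x3 rotation matrix whose columns are the frame's x, y, z axes.
In Python, from station import * gives the robot as it stands.
- The arm moves only by the shell command python3 -m creep 'ROWS' [OPENING] [FORCE]. ROWS is a JSON object of lists of equal length, an entry for each row: "translation": the shift along the tool's x, y, z in m, a list of three; "turn": the turn about the tool's z in degrees. In form: {"translation": [[tx, ty, tz], ...], "turn": [turn, ...]}. A call has exactly 5 rows; each row shifts and turns the pose as measured when the row begins, along the tool's axes as they then stand; what a row does not reach is not made up. A row lasts 1/8 s, in which the tool goes at most 62.5 mm and 10.7 degrees, less where a joint would pass 70% of its speed; a pose out of reach is approached as far as the arm can. A call with a gripper value outside its range is refused whole. OPENING is the gripper's target within -1 to 1 (shut at 1, half-way at 0, fully open at -1), set as the call begins (- or left out, the last holds). The fingers move at their own pace and stop on an object; FORCE is the grip in N (left out, the last holds). Time passes only in rows, so rows that do not move let the fingers close, or fill a call up. It gives the time, the measured TCP pose, the force and the opening at its end, in the units of the state.
- get_state(): the state, without advancing time (a new reading comes with each control period).
- camera(name): name is "side" or "top" or "wrist"; returns the picture (384x512x3 uint8, red, green, blue); there is no depth.
- calibration(name): a dict with "fx", "fy", "cx", "cy" (pixels), "xyz" and "attitude" of the camera in the world; the wrist camera has in their place "hand_eye" (4x4, takes a point from camera to tool coordinates, whose origin is the TCP and whose axes are the flange's). Camera axes: x right, y down, z forward; pixel columns grow to the right and rows downward; lengths in mm; the calibration is good to about 2 mm. The wrist camera is an equidistant fisheye: a pixel r from the principal point sees the ray r / f radians off the axis. A picture is of the moment at which its call begins: read the wrist's pose just before it. calibration takes no time and is no camera call.
- sign_off(): hands the job in, once; it reports no verdict.
The state is a dict: "clock": time; "joint_pos": joint angles; "joint_vel": joint speeds; "tau": joint torques, N m; "position": TCP position; "ee_rot": TCP orientation; "force": force on the tool from outside, world axes, zero at the start; "moment": the same for the moment, N m; "gripper_width": opening from 0.0 (shut) to 1.0 (fully open).
Only numpy, scipy, OpenCV 4.12 (cv2) and the standard library are available. Lean on these libraries where they do the work, as an engineer would, in place of code of your own. Each camera call takes 0.05 s, during which the arm holds its last target. There are 200 camera calls.

### The job

Dry-lay the brass niche on the wooden door panel, everything flat on it and square with it, ready for nailing: lay the two pilasters with their feet up against the pedestals at the ends of the nailed base moulding, each in line with its pedestal and with the scroll brackets at their capitals pointing in towards each other, and lay the arch beyond them so that its two feet meet the two capitals. Put the petalled disc midway between the pilasters, level with the middle of their length, and the domed boss upright on top of the disc, in its centre. Leave the hammer, the punch and the tracing tool where they lie.

Things in the scene. Friction and masses are not known exactly. Their poses are not given: they have to be found in the camera images.
- door_panel: Fixed dark wooden panel, flat, 240 (x) by 220 (y) by 18 mm; origin: centre of underside, z up, +x up the panel. Nailed across its lower end: a brass moulding 14 mm high, x -106 to -86, y -60 to 60, ending in two pedestals 28 (x) by 34 (y), 14 mm high (button 19), centred at x -94, y +70 and -70, upper edges at x -80. The rest is bare (top at z 18) but for a chalked centre line along x at y 0.
- pilaster_a: Loose flat brass pilaster, 90 mm long, 0.1 kg. Origin on its underside and centre line, 30 mm from the foot; +x to the capital, z up. Foot x -30 to -14 (26 wide, 12 high); fluted shaft x -5 to 34 (18 wide, 10 high, ribs to 12); capital x 38 to 60 (28 wide, 13 high). A scroll bracket beside the capital, on the -y side only, to 28 mm from the centre line. So its place is the panel's y +70 pedestal.
- pilaster_b: Loose flat brass pilaster, the mirror image of pilaster_a: same sizes, origin and axes, but its scroll bracket is on its +y side, so its place is the panel's y -70 pedestal.
- arch: Loose flat brass half-ring arch, 0.17 kg. Origin at underside level, midway between the feet's end faces (open air); +x to the crown, z up. Feet 26 (y) by 16 mm, centred at y +70 and -70, end faces at x 0; band 26 mm wide (57 to 83 mm from the origin), 10 high, beads to 14. Crown: a keystone block x 55 to 85, y -14 to 14, 14 high (button on it to 21), good to pinch across x.
- rosette: Loose round brass disc with a ring of petals, 52 mm across, 8 mm thick (petals to 11), flat in the middle; origin at the centre of its underside, z up. Like the other loose brass pieces it starts on a green bench mat 3 mm thick.
- boss: Loose small domed brass boss, 28 mm across, 22 mm high: a straight skirt 10 mm high, then a bud; origin at the centre of its flat underside, z up. Stands upright.
- hammer: Bystander: loose chasing hammer, 240 mm long, wooden handle along x, steel head at +x; origin on the handle, on the surface. At most 28 mm high.
- punch: Bystander: loose square steel chasing punch lying along x, 112 mm long, 8 mm thick; origin near its middle, on its underside.
- tracer: Bystander: loose round steel tracing tool lying along x, 113 mm long, 10 mm thick; origin near its middle, on its underside.
Mind the look-alikes: they are no part of the job. What is shaped like the pilaster_a but blue or orange is not meant.

How it is judged:
By the outcome, as a careful person would: the job done as asked, in the order asked, and still so for the second after the job is handed in, with the robot touching nothing.
It also fails if it takes over 128 s, if anything falls off the work surface, if the arm or the gripper's body presses on something with over 40 N, if the wrist force passes 120 N, or if a joint passes its speed limit or range.

## Working session

There is one attempt and no reset: what is moved stays moved. The work goes in short steps, Python scripts to look and compute and a shell command to move; the robot and the scene stay as the last step left them, time stands still between calls to the robot, and variables do not carry over. Pictures are saved under pics/ and viewed, about 12 in all and at most 16, crops included, and the job is handed in when it is done.

```bash
mkdir -p pics; ls
python3 - <<'E'
from station import *
import cv2
s=get_state();print(s)
for n in("top","side","wrist"):
    c=calibration(n);print(n,c)
    cv2.imwrite(f"pics/{n}0.png",camera(n)[:,:,::-1])
E
```

```text
pics
{'clock': 0.0, 'joint_pos': array([ 5.65634409e+01,  1.48595712e+01,  8.80122903e+01,  4.32875525e-04,
        7.72334926e+01, -1.16199651e+01]), 'joint_vel': array([ 0.01519787,  0.01880293,  0.1161179 , -0.1018976 ,  0.00705483,
        0.0577212 ]), 'tau': array([ 2.85453265e-03, -4.46025324e+01, -2.90574914e+01,  4.81066638e-05,
        1.16501958e-02, -2.20057359e-05]), 'position': array([204.25817269, 510.43058074, 403.86296872]), 'ee_rot': array([[-9.28377417e-01,  3.71637367e-01, -1.01933724e-03],
       [ 3.71638573e-01,  9.28376232e-01, -1.53038943e-03],
       [ 3.77578564e-04, -1.79960402e-03, -9.99998309e-01]]), 'force': array([ 0.44594108,  0.7771598 , -0.30202019]), 'moment': array([-0.04150429, -0.04760231,  0.02896225]), 'gripper_width': 1.0003777882616594}
top {'fx': 364.40586362919566, 'fy': 364.40586362919566, 'cx': 258.40684658624167, 'cy': 187.58960167510946, 'xyz': array([ 407.61850803,   27.8705889 , 1086.47869394]), 'attitude': array([[-0.0044709 , -0.99626779,  0.08620036],
       [-0.99958116,  0.00198773, -0.02887136],
       [ 0.02859227, -0.08629333, -0.9958594 ]])}
side {'fx': 373.2644194462459, 'fy': 373.2644194462459, 'cx': 262.26695596837953, 'cy': 193.9812127569464, 'xyz': array([307.3255633 , 604.22370807, 807.9816466 ]), 'attitude': array([[-0.9518318 , -0.23485504,  0.19712769],
       [-0.30645072,  0.75004884, -0.58610127],
       [-0.01020656, -0.61827975, -0.78589183]])}
wrist {'fx': 297.3186396354542, 'fy': 297.3186396354542, 'cx': 254.7848874158765, 'cy': 191.74181730362557, 'hand_eye': array([[-2.32190956e-04, -9.54047983e-01, -2.99653788e-01,
         7.63766003e+01],
       [ 9.99999564e-01,  4.95000590e-05, -9.32463722e-04,
        -5.15853171e-01],
       [ 9.04448013e-04, -2.99653874e-01,  9.54047555e-01,
         3.08700698e+01],
       [ 0.00000000e+00,  0.00000000e+00,  0.00000000e+00,
         1.00000000e+00]])}
```

View pics/top0.png

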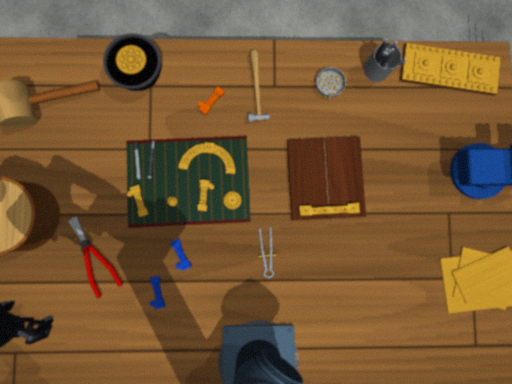

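View pics/side0.png

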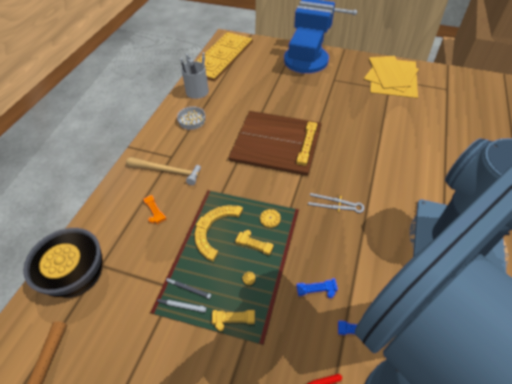

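```bash
cat > h.py <<'E'
from station import *
import numpy as np, cv2
def pose():
    s=get_state(); return s["position"],np.array(s["ee_rot"])
def snap(n,f=None):
    p=pose(); im=camera(n)
    if f: cv2.imwrite(f"pics/{f}.png",im[:,:,::-1])
    return im,p
def cast(n,uv,z,p=None):
    """pixels -> world xy on plane z"""
    c=calibration(n); uv=np.atleast_2d(np.asarray(uv,float))
    d=np.c_[(uv[:,0]-c["cx"])/c["fx"],(uv[:,1]-c["cy"])/c["fy"],np.ones(len(uv))]
    if n=="wrist":
        r=np.hypot(d[:,0],d[:,1])+1e-12
        d=np.c_[d[:,:2]/r[:,None]*np.sin(r)[:,None],np.cos(r)]
        H=c["hand_eye"]; R=p[1]@H[:3,:3]; o=p[1]@H[:3,3]+p[0]
    else: R=c["attitude"]; o=c["xyz"]
    d=d@R.T
    return (o+d*((z-o[2])/d[:,2])[:,None])[:,:2]
def proj(X,p):
    """world -> wrist pixels"""
    c=calibration("wrist");H=c["hand_eye"];X=np.atleast_2d(np.asarray(X,float))
    q=((X-p[0])@p[1]-H[:3,3])@H[:3,:3]
    r=np.hypot(q[:,0],q[:,1])+1e-12;t=np.arctan2(r,q[:,2])
    return np.c_[c["cx"]+c["fx"]*t*q[:,0]/r,c["cy"]+c["fy"]*t*q[:,1]/r]
def rectify(im,p,x0,x1,y0,y1,z,s=2):
    """overhead plan of plane z: up=+x, left=+y, s px/mm"""
    X,Y=np.meshgrid(np.arange(x1,x0,-1/s),np.arange(y1,y0,-1/s),indexing="ij")
    m=proj(np.c_[X.ravel(),Y.ravel(),np.full(X.size,z)],p).astype(np.float32)
    return cv2.remap(im,m[:,0].reshape(X.shape),m[:,1].reshape(X.shape),cv2.INTER_LINEAR)
def mask(im,lo,hi):
    return cv2.inRange(cv2.cvtColor(im,cv2.COLOR_RGB2HSV),lo,hi)
BR=((15,110,90),(32,255,255))
def toolmove(dw,R):  # world mm -> tool m
    return np.round(R.T@np.asarray(dw,float)/1000,4)
E
python3 - <<'E'
from h import *
im,p=snap("top")
m=mask(im,*BR)
n,l,st,ce=cv2.connectedComponentsWithStats(m)
for i in range(1,n):
    if st[i,4]>20: print(st[i],ce[i].round(1),cast("top",ce[i],8).round(0))
cr=im[120:235,110:380]
cv2.imwrite("pics/topc.png",cv2.resize(cr[:,:,::-1],None,fx=2.9,fy=2.9,interpolation=cv2.INTER_CUBIC))
print(p[1])
E
```

```text
[     0     38    512    346 117825] [274.9 211.7] [[429. -52.]]
[116  45  30  29 707] [130.5  59. ] [[893. 383.]]
[178 142  58  33 793] [207.8 155.8] [[596. 147.]]
[   0  179   33   74 1822] [ 13.1 214.7] [[424. 708.]]
[197 179  18  33 321] [203.7 193.9] [[483. 158.]]
[223 191  19  19 283] [232.  199.9] [[465.  75.]]
[167 197  11  10  87] [172.1 201. ] [[462. 251.]]
[299 202  62  15 602] [329.4 209.4] [[ 436. -214.]]
[ 88 230  40  51 660] [109.3 249.5] [[322. 429.]]
[ 91 255  22  26 248] [100.  270.9] [[261. 454.]]
[  0 354  14  30 336] [  6.  368.1] [[ -4. 705.]]
[[-9.28353329e-01  3.71698096e-01 -7.89308322e-04]
 [ 3.71698814e-01  9.28352641e-01 -1.16886888e-03]
 [ 2.98290130e-04 -1.37850828e-03 -9.99999005e-01]]
```

View pics/topc.png

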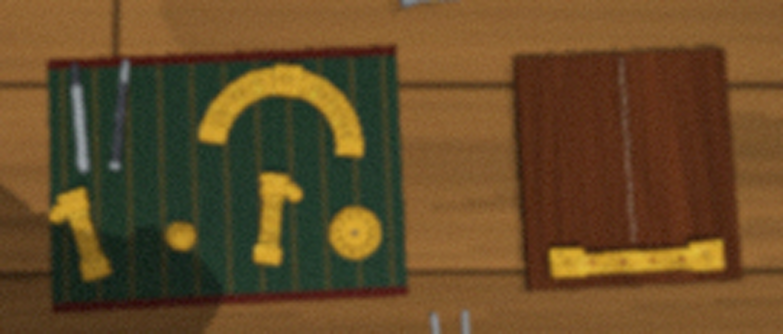

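```bash
python3 -m creep '{"translation":[[-0.049,-0.023,0],[-0.049,-0.023,0],[-0.049,-0.023,0],[-0.049,-0.023,0],[-0.049,-0.023,0]],"turn":[0,0,0,0,0]}' -1
python3 -m creep '{"translation":[[-0.049,-0.023,0],[-0.049,-0.023,0],[-0.049,-0.023,0],[0,0,0],[0,0,0]],"turn":[0,0,0,-10,-10]}'
python3 - <<'E'
from h import *
im,p=snap("wrist","w1"); print(p[0].round(1),p[1].round(3).tolist())
np.savez("w1.npz",im=im,p0=p[0],p1=p[1])
r=rectify(im,p,390,650,30,350,10,2)
cv2.imwrite("pics/w1r.png",r[:,:,::-1])
E
```

```text
clock: 0.82
position: [391.6, 310.4, 403.2]
ee_rot: [[-0.932, 0.363, -0.001], [0.363, 0.932, -0.0], [0.001, -0.001, -1.0]]
force: [0.4, 1.0, 0.7]
gripper_width: 1.001
clock: 1.45
position: [509.4, 184.1, 402.0]
ee_rot: [[-1.0, 0.02, -0.002], [0.02, 1.0, -0.001], [0.002, -0.001, -1.0]]
force: [-0.3, -0.5, -0.4]
gripper_width: 0.999
[509.4 184.1 402. ] [[-1.0, 0.02, -0.002], [0.02, 1.0, -0.001], [0.002, -0.001, -1.0]]
```

View pics/w1r.png

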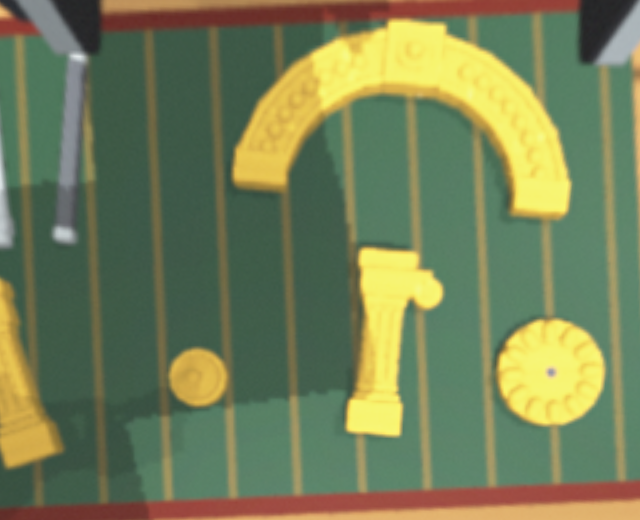

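```bash
python3 -m creep '{"translation":[[0,-0.055,0],[0,-0.055,0],[0,-0.055,0],[0,-0.055,0],[0,-0.055,0]],"turn":[-1,0,0,0,0]}' 0
python3 -m creep '{"translation":[[0,-0.055,0],[0,-0.055,0],[0,0,0],[0,0,0],[0,0,0]],"turn":[0,0,0,0,0]}'
python3 - <<'E'
from h import *
im,p=snap("wrist"); print(p[0].round(1))
np.savez("w2.npz",im=im,p0=p[0],p1=p[1])
cv2.imwrite("pics/w2r.png",rectify(im,p,370,630,-330,-70,18,2.3)[:,:,::-1])
d=np.load("w1.npz");im=d["im"];p=(d["p0"],d["p1"])
r=rectify(im,p,390,650,30,400,14,3)
m=mask(r,(14,120,70),(33,255,255)); m=cv2.morphologyEx(m,cv2.MORPH_OPEN,np.ones((9,9)))
cv2.imwrite("pics/m1.png",cv2.resize(np.where(m[...,None]>0,r[:,:,::-1],r[:,:,::-1]//3),None,fx=.7,fy=.7))
n,l,st,ce=cv2.connectedComponentsWithStats(m)
W=lambda u:(650-u[1]/3,400-u[0]/3)
for i in range(1,n):
    if st[i,4]<800: continue
    c=(l==i).astype(np.uint8)
    k=cv2.findContours(c,0,1)[0][0]
    print(st[i],np.round(W(ce[i]),1),"circ",[np.round(x,1) for x in cv2.minEnclosingCircle(k)],"box",np.round([W(q) for q in cv2.boxPoints(cv2.minAreaRect(k))],1).tolist())
E
```

```text
clock: 2.12
position: [508.9, -93.7, 401.6]
ee_rot: [[-1.0, -0.001, -0.001], [-0.001, 1.0, -0.0], [0.001, -0.0, -1.0]]
force: [0.8, -0.5, -0.1]
gripper_width: 0.502
clock: 2.75
position: [507.9, -208.8, 400.9]
ee_rot: [[-1.0, 0.014, -0.001], [0.014, 1.0, 0.001], [0.001, 0.001, -1.0]]
force: [-0.3, 0.1, 0.6]
gripper_width: 0.499
[ 507.9 -208.8  400.9]
[    0     0   247   780 71656] [501.4 375.3] circ [array([ 70. , 389.5]), np.float64(395.7)] box [[650.0, 400.0], [650.0, 318.0], [390.29998779296875, 318.0], [390.29998779296875, 400.0]]
[ 306    0  451   24 6599] [647.3 239.7] circ [array([531.,  11.]), np.float64(225.3)] box [[650.0, 298.0], [650.0, 148.0], [642.2999877929688, 148.0], [642.2999877929688, 298.0]]
[  500    34   501   299 61902] [594.6 146.1] circ [array([750. , 273.5]), np.float64(251.0)] box [[555.5, 234.39999389648438], [647.0999755859375, 224.8000030517578], [629.7000122070312, 58.599998474121094], [538.0999755859375, 68.19999694824219]]
[1096   79   14  214 1952] [592.8  31.8] circ [array([1107. ,  185.5]), np.float64(106.5)] box [[623.7000122070312, 34.7000007629
[... 396 characters left out ...]
0] [463.6  76.5] circ [array([970.8, 559. ]), np.float64(80.5)] box [[471.29998779296875, 113.0], [499.8999938964844, 68.5], [455.70001220703125, 40.099998474121094], [427.20001220703125, 84.5999984741211]]
[ 406  524   89   86 6012] [461.1 250. ] circ [array([450., 567.]), np.float64(45.4)] box [[475.29998779296875, 264.70001220703125], [475.29998779296875, 235.3000030517578], [447.0, 235.3000030517578], [447.0, 264.70001220703125]]
[  503   749   607    31 10748] [393.7 106.5] circ [array([806., 764.]), np.float64(303.4)] box [[400.29998779296875, 232.3000030517578], [400.29998779296875, 30.299999237060547], [390.29998779296875, 30.299999237060547], [390.29998779296875, 232.3000030517578]]
```

View pics/w2r.png

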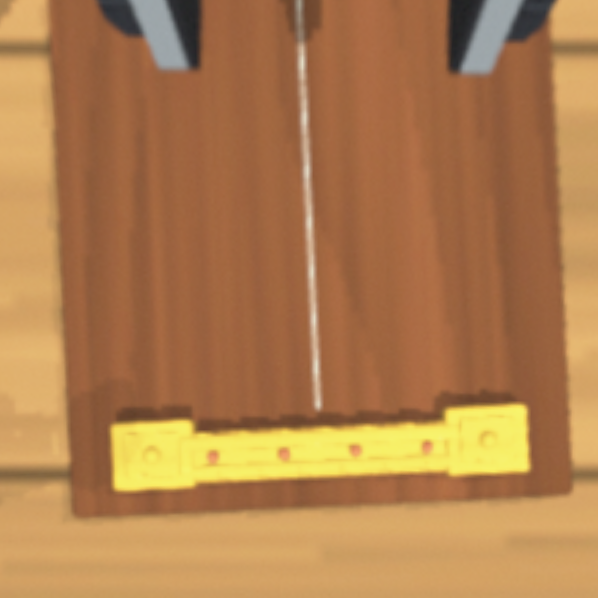

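View pics/m1.png

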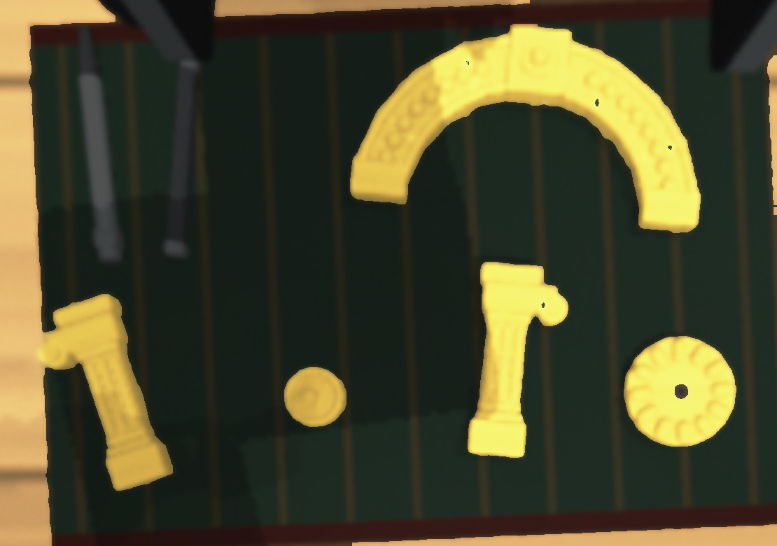

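```bash
cat > go.py <<'E'
# usage: go.py x y z yaw(of tool y axis, deg, world; mod 180) -> remaining tool shift (m) & turn (deg)
import sys; from h import *
x,y,z,a=map(float,sys.argv[1:5]); p,R=pose(); s=get_state()
t=np.degrees(np.arctan2(R[1,1],R[0,1])); d=(t-a+90)%180-90
print("tool shift",toolmove([x-p[0],y-p[1],z-p[2]],R),"turn %.1f"%d,"pos",p.round(1),"q6 %.0f"%s["joint_pos"][5],"F",s["force"].round(1),"w %.3f"%s["gripper_width"],"t %.2f"%s["clock"])
E
python3 -m creep '{"translation":[[0.006,0.061,0],[0.006,0.061,0],[0.006,0.061,0],[0.006,0.061,0],[0.006,0.061,0]],"turn":[0,0,0,0,0]}'
python3 go.py 477.6 160.2 240 85.3
```

```text
clock: 3.42
position: [480.8, 102.2, 401.8]
ee_rot: [[-1.0, 0.015, 0.002], [0.015, 1.0, 0.001], [-0.002, 0.001, -1.0]]
force: [0.9, 0.1, -0.2]
gripper_width: 0.501
tool shift [0.0045 0.0578 0.1619] turn 3.8 pos [480.8 102.2 401.8] q6 -90 F [ 0.9  0.1 -0.2] w 0.501 t 3.42
```

```bash
python3 -m creep '{"translation":[[0.0045,0.058,0],[0,0,0.052],[0,0,0.052],[0,0,0.052],[0,0,0]],"turn":[3.8,0,0,0,0]}'
python3 go.py 477.6 160.2 178.5 85.3
python3 - <<'E'
from h import *
im,p=snap("wrist"); cv2.imwrite("pics/w3.png",im[:,:,::-1])
E
```

```text
clock: 4.05
position: [473.1, 174.5, 245.8]
ee_rot: [[-0.998, 0.065, 0.01], [0.065, 0.998, 0.004], [-0.01, 0.004, -1.0]]
force: [-0.0, -0.0, 0.2]
gripper_width: 0.5
tool shift [-0.0047 -0.0142  0.0673] turn 1.0 pos [473.1 174.5 245.8] q6 -79 F [-0.  -0.   0.2] w 0.500 t 4.05
```

View pics/w3.png

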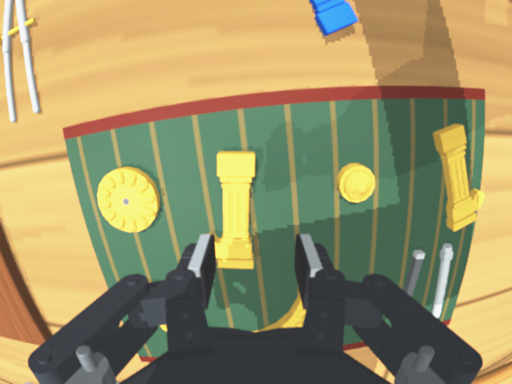

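```bash
python3 -m creep '{"translation":[[-0.004,-0.012,0.02],[0,0,0.015],[0,0,0],[0,0,0],[0,0,0]],"turn":[1,0,0,0,0]}'
python3 go.py 477.6 160.2 178.5 85.3
```

```text
clock: 4.72
position: [482.2, 164.5, 221.6]
ee_rot: [[-0.996, 0.081, 0.031], [0.081, 0.997, 0.007], [-0.031, 0.009, -0.999]]
force: [0.1, 0.3, -0.2]
gripper_width: 0.503
tool shift [ 0.0055 -0.0051  0.0429] turn 0.1 pos [482.2 164.5 221.6] q6 -79 F [ 0.1  0.3 -0.2] w 0.503 t 4.72
```

```bash
python3 -m creep '{"translation":[[0.0055,-0.005,0.008],[0,0,0.01],[0,0,0.01],[0,0,0.008],[0,0,0]],"turn":[0,0,0,0,0]}'
python3 go.py 477.6 160.2 178.5 85.3
```

```text
clock: 5.35
position: [476.7, 160.0, 182.8]
ee_rot: [[-0.996, 0.081, 0.031], [0.081, 0.997, 0.007], [-0.03, 0.009, -1.0]]
force: [0.1, -0.6, 0.8]
gripper_width: 0.5
tool shift [-0.0007  0.0003  0.0043] turn 0.1 pos [476.7 160.  182.8] q6 -80 F [ 0.1 -0.6  0.8] w 0.500 t 5.35
```

```bash
cat > go.py <<'E'
# usage: go.py x y z(grasp point) yaw(of tool y axis, deg, world; mod 180) -> remaining tool shift (m) & turn (deg)
import sys; from h import *
x,y,z,a=map(float,sys.argv[1:5]); p,R=pose(); s=get_state(); g=p+155*R[:,2]
t=np.degrees(np.arctan2(R[1,1],R[0,1])); d=(t-a+90)%180-90
print("shift",toolmove([x-g[0],y-g[1],z-g[2]],R),"turn %.1f"%d,"grasp",g.round(1),"zaxis",R[:,2].round(3),"q6 %.0f"%s["joint_pos"][5],"F",s["force"].round(1),"w %.3f"%s["gripper_width"],"t %.2f"%s["clock"])
E
python3 -m creep '{"translation":[[0.004,-0.0005,0.002],[0,0,0.002],[0,0,0],[0,0,0],[0,0,0]],"turn":[0,0,0,0,0]}'
python3 -m creep '{"translation":[[0,0,0],[0,0,0],[0,0,0],[0,0,0],[0,0,0]],"turn":[0,0,0,0,0]}' 1 50
python3 go.py 477.6 160.2 23.5 85.3
```

```text
clock: 5.98
position: [473.0, 160.0, 178.9]
ee_rot: [[-0.996, 0.081, 0.032], [0.081, 0.997, 0.007], [-0.031, 0.009, -0.999]]
force: [-0.5, -0.7, 0.4]
gripper_width: 0.5
clock: 6.6
position: [473.2, 160.0, 179.3]
ee_rot: [[-0.996, 0.081, 0.033], [0.081, 0.997, 0.007], [-0.032, 0.01, -0.999]]
force: [-0.2, 0.3, 1.2]
gripper_width: 0.195
shift [ 0.0006 -0.0009  0.0009] turn 0.1 grasp [478.2 161.1  24.4] zaxis [ 0.033  0.007 -0.999] q6 -80 F [-0.2  0.3  1.2] w 0.195 t 6.60
```

```bash
python3 -m creep '{"translation":[[0,0,-0.01],[0,0,-0.02],[0,0,-0.02],[0,0,-0.01],[0,0,0]],"turn":[0,0,0,-4,-3.6]}'
python3 go.py 494.3 -136.1 60 92.88
```

```text
clock: 7.22
position: [470.8, 159.5, 242.8]
ee_rot: [[-0.998, -0.056, 0.032], [-0.055, 0.998, 0.007], [-0.032, 0.005, -0.999]]
force: [-0.2, 0.3, -0.3]
gripper_width: 0.188
shift [-0.0013 -0.2974  0.0264] turn 0.3 grasp [475.7 160.6  87.9] zaxis [ 0.032  0.007 -0.999] q6 -88 F [-0.2  0.3 -0.3] w 0.188 t 7.22
```

```bash
python3 -m creep '{"translation":[[0,-0.03,0],[0,-0.05,0],[0,-0.05,0],[0,-0.05,0],[0,-0.05,0]],"turn":[0,0,0,0,0]}'
python3 -m creep '{"translation":[[0,-0.035,0],[0,-0.02,0],[0,-0.01,0],[0,0,0],[0,0,0]],"turn":[0,0,0,0,0]}'
python3 go.py 494.3 -136.1 60 92.88
```

```text
clock: 7.85
position: [484.5, -73.0, 245.1]
ee_rot: [[-0.997, -0.064, 0.036], [-0.064, 0.998, 0.007], [-0.037, 0.005, -0.999]]
force: [0.4, 0.3, -0.8]
gripper_width: 0.19
clock: 8.48
position: [488.3, -142.9, 246.8]
ee_rot: [[-0.998, -0.059, 0.038], [-0.059, 0.998, 0.006], [-0.038, 0.004, -0.999]]
force: [0.1, -0.5, -1.6]
gripper_width: 0.191
shift [0.0008 0.0057 0.0319] turn 0.5 grasp [ 494.2 -141.9   91.9] zaxis [ 0.038  0.006 -0.999] q6 -124 F [ 0.1 -0.5 -1.6] w 0.191 t 8.47
```

```bash
python3 -m creep '{"translation":[[0,0.005,0.01],[0,0,0.015],[0,0,0.01],[0,0,0],[0,0,0]],"turn":[0.5,0,0,0,0]}'
python3 go.py 494.3 -136.1 39.5 92.88
python3 - <<'E'
from h import *
im,p=snap("wrist")
cv2.imwrite("pics/w4.png",cv2.resize(im[:,:,::-1],None,fx=1.5,fy=1.5,interpolation=cv2.INTER_CUBIC))
E
```

```text
clock: 9.1
position: [489.0, -134.5, 208.3]
ee_rot: [[-0.998, -0.053, 0.035], [-0.053, 0.999, 0.008], [-0.036, 0.006, -0.999]]
force: [-0.3, 1.2, -1.0]
gripper_width: 0.191
shift [ 0.0008 -0.0029  0.0139] turn 0.2 grasp [ 494.5 -133.3   53.4] zaxis [ 0.035  0.008 -0.999] q6 -123 F [-0.3  1.2 -1. ] w 0.191 t 9.10
```

View pics/w4.png

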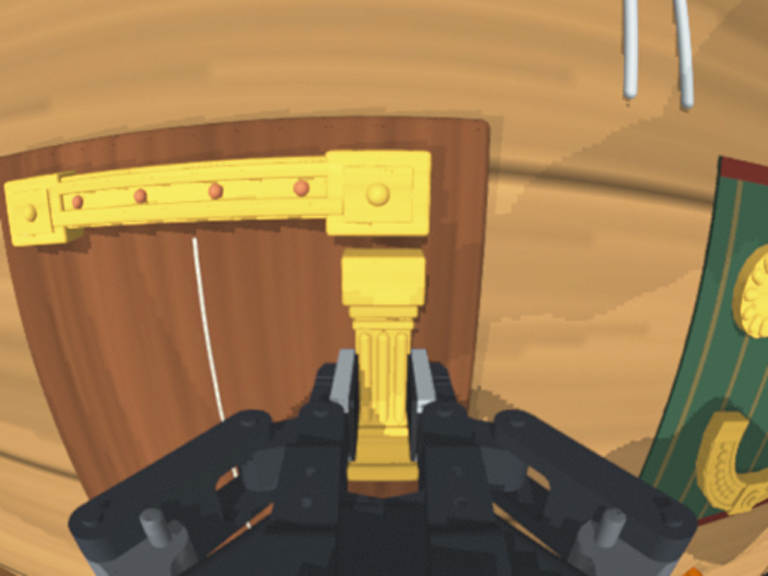

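```bash
python3 -m creep '{"translation":[[0,-0.0028,0.003],[0,0,0.003],[0,0,0.003],[0,0,0.003],[0,0,0]],"turn":[0.2,0,0,0,0]}' - 30
python3 go.py 494.3 -136.1 39.5 92.88
```

```text
clock: 9.78
position: [489.8, -138.0, 196.3]
ee_rot: [[-0.998, -0.049, 0.037], [-0.049, 0.999, 0.007], [-0.037, 0.005, -0.999]]
force: [0.3, -0.5, -1.6]
gripper_width: 0.189
shift [0.0013 0.0008 0.0019] turn -0.1 grasp [ 495.6 -136.9   41.4] zaxis [ 0.037  0.007 -0.999] q6 -123 F [ 0.3 -0.5 -1.6] w 0.189 t 9.78
```

```bash
python3 -m creep '{"translation":[[0,0.0008,0.001],[0,0,0.001],[0,0,0.0],[0.001,0,0],[0.001,0,0]],"turn":[0,0,0,0,0]}'
python3 go.py 494.3 -136.1 39.5 92.88
python3 - <<'E'
from h import *
im,p=snap("wrist")
cv2.imwrite("pics/w5.png",cv2.resize(im[90:330,140:400,::-1],None,fx=2.5,fy=2.5,interpolation=cv2.INTER_CUBIC))
E
```

```text
clock: 10.4
position: [488.1, -137.2, 194.5]
ee_rot: [[-0.998, -0.049, 0.038], [-0.049, 0.999, 0.007], [-0.038, 0.005, -0.999]]
force: [0.2, -0.4, -0.6]
gripper_width: 0.19
shift [-0.0003  0.0001  0.0001] turn -0.1 grasp [ 494.  -136.2   39.6] zaxis [ 0.038  0.007 -0.999] q6 -123 F [ 0.2 -0.4 -0.6] w 0.190 t 10.40
```

View pics/w5.png

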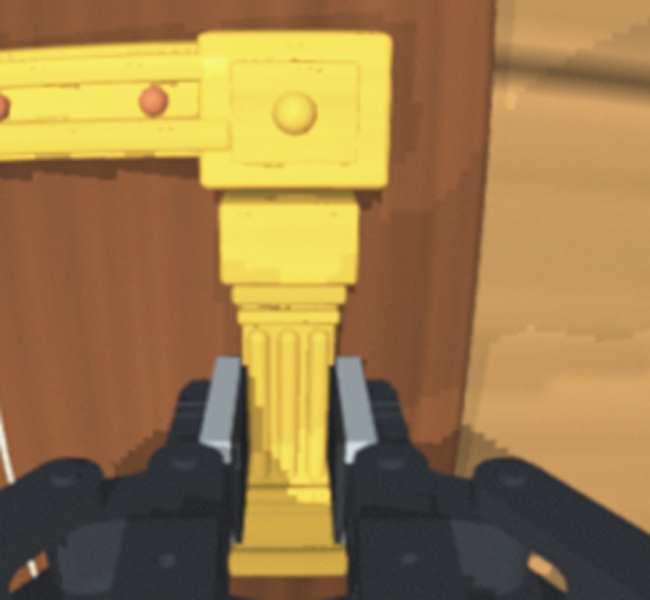

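```bash
python3 -m creep '{"translation":[[0,0.001,0],[0.001,0,0],[0.001,0,0],[0.001,0,0],[0.001,0,0]],"turn":[0,0,0,0,0]}'
python3 go.py 491 -135.2 39.5 92.88
```

```text
clock: 11.08
position: [484.3, -136.5, 194.7]
ee_rot: [[-0.998, -0.049, 0.04], [-0.048, 0.999, 0.006], [-0.04, 0.004, -0.999]]
force: [5.4, 2.2, -1.6]
gripper_width: 0.188
shift [-0.0005  0.0003  0.0003] turn -0.1 grasp [ 490.5 -135.5   39.8] zaxis [ 0.04   0.006 -0.999] q6 -123 F [ 5.4  2.2 -1.6] w 0.188 t 11.07
```

```bash
python3 -m creep '{"translation":[[0,0,0.001],[0,0,0],[0,0,0],[0,0,0],[0,0,0]],"turn":[0,0,0,0,0]}' 0.2
python3 -m creep '{"translation":[[0,0,-0.01],[0,0,-0.03],[0,0,-0.05],[0,0,-0.05],[0,0,-0.02]],"turn":[0,0,0,0,0]}'
python3 go.py 491 -135.2 39.5 92.88
python3 - <<'E'
from h import *
im,p=snap("wrist")
np.savez("w6.npz",im=im,p0=p[0],p1=p[1])
cv2.imwrite("pics/w6.png",rectify(im,p,400,600,-330,-70,30,2.5)[:,:,::-1])
# pilaster b from first look
d=np.load("w1.npz");im=d["im"];p=(d["p0"],d["p1"])
r=rectify(im,p,400,520,300,400,14,5)
cv2.imwrite("pics/b.png",r[:,:,::-1])
E
```

```text
clock: 11.7
position: [483.7, -136.4, 193.4]
ee_rot: [[-0.998, -0.049, 0.038], [-0.049, 0.999, 0.007], [-0.039, 0.005, -0.999]]
force: [-0.2, 0.2, 0.1]
gripper_width: 0.402
clock: 12.32
position: [476.8, -137.2, 358.9]
ee_rot: [[-0.998, -0.049, 0.035], [-0.049, 0.999, 0.008], [-0.036, 0.006, -0.999]]
force: [0.0, 0.1, -0.4]
gripper_width: 0.402
shift [-0.0029 -0.0007  0.1647] turn -0.1 grasp [ 482.2 -136.   204. ] zaxis [ 0.035  0.008 -0.999] q6 -123 F [ 0.   0.1 -0.4] w 0.402 t 12.32
```

View pics/w6.png

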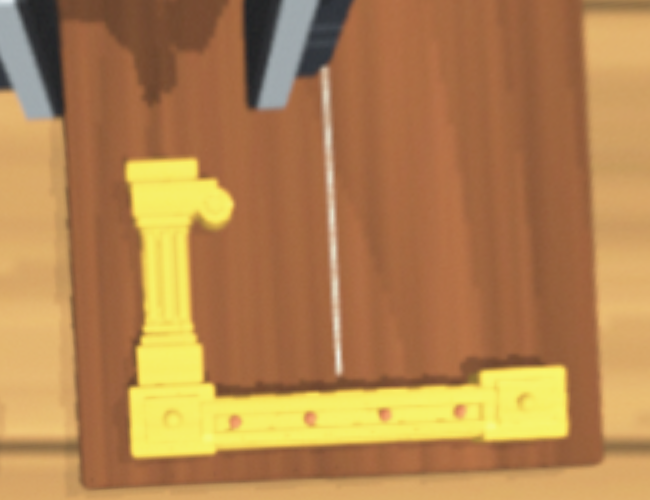

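View pics/b.png

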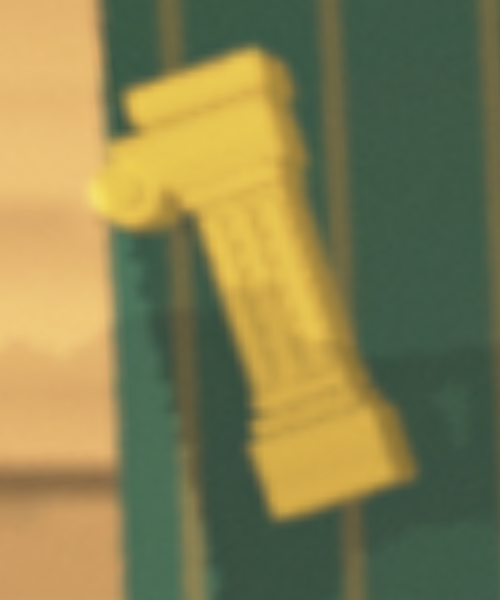

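```bash
python3 -m creep '{"translation":[[-0.004,0.03,0],[-0.004,0.05,0.01],[-0.004,0.055,0.01],[-0.004,0.055,0.01],[-0.004,0.055,0.01]],"turn":[0,0,0,0,0]}' 0
python3 -m creep '{"translation":[[-0.002,0.055,0],[-0.001,0.055,0],[0,0.045,0],[0,0.03,0],[0,0.01,0]],"turn":[0,0,0,0,0]}'
python3 go.py 462.4 346.8 100 108.5
```

```text
clock: 13.0
position: [487.8, 111.1, 324.1]
ee_rot: [[-0.998, -0.04, 0.045], [-0.04, 0.999, 0.003], [-0.045, 0.001, -0.999]]
force: [1.2, -0.3, -0.5]
gripper_width: 0.502
clock: 13.62
position: [479.9, 315.5, 322.5]
ee_rot: [[-0.998, -0.045, 0.042], [-0.045, 0.999, 0.003], [-0.042, 0.001, -0.999]]
force: [0.6, -0.7, 0.1]
gripper_width: 0.504
shift [0.0255 0.0319 0.0667] turn -15.9 grasp [486.5 315.9 167.7] zaxis [ 0.042  0.003 -0.999] q6 -70 F [ 0.6 -0.7  0.1] w 0.504 t 13.62
```

```bash
python3 -m creep '{"translation":[[0.015,0.02,0.02],[0.01,0.011,0.03],[0,0,0.02],[0,0,0],[0,0,0]],"turn":[0,0,-8,-8,0]}'
python3 go.py 462.4 346.8 45 108.5
```

```text
clock: 14.25
position: [455.9, 344.0, 249.0]
ee_rot: [[-0.945, -0.324, 0.042], [-0.324, 0.946, 0.0], [-0.039, -0.013, -0.999]]
force: [-0.9, -0.8, 0.1]
gripper_width: 0.5
shift [0.001  0.0032 0.0491] turn 0.4 grasp [462.4 344.1  94.2] zaxis [ 0.042  0.    -0.999] q6 -82 F [-0.9 -0.8  0.1] w 0.500 t 14.25
```

```bash
python3 -m creep '{"translation":[[0.001,0.003,0.012],[0,0,0.018],[0,0,0.018],[0,0,0.012],[0,0,0]],"turn":[0,0,0,0,0]}'
python3 go.py 462.4 346.8 23.5 108.5
python3 - <<'E'
from h import *
im,p=snap("wrist")
cv2.imwrite("pics/w7.png",cv2.resize(im[90:330,140:400,::-1],None,fx=2.2,fy=2.2,interpolation=cv2.INTER_CUBIC))
E
```

```text
clock: 14.88
position: [457.0, 345.4, 186.4]
ee_rot: [[-0.949, -0.313, 0.043], [-0.313, 0.95, 0.0], [-0.041, -0.013, -0.999]]
force: [0.3, -0.3, -0.4]
gripper_width: 0.498
shift [0.001  0.0017 0.008 ] turn -0.3 grasp [463.6 345.5  31.5] zaxis [ 0.043  0.    -0.999] q6 -81 F [ 0.3 -0.3 -0.4] w 0.498 t 14.88
```

View pics/w7.png

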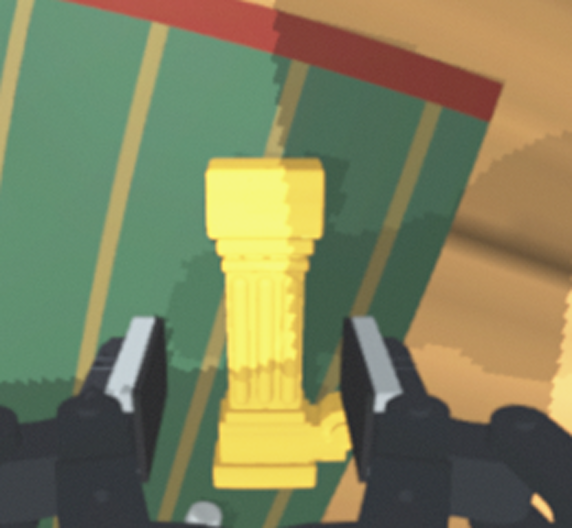

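```bash
python3 -m creep '{"translation":[[0.001,0.0015,0.003],[0,0,0.003],[0,0,0.002],[0,0,0],[0,0,0]],"turn":[0,0,0,0,0]}'
python3 -m creep '{"translation":[[0,0,0],[0,0,0],[0,0,0],[0,0,0],[0,0,0]],"turn":[0,0,0,0,0]}' 1 50
python3 go.py 462.4 346.8 23.5 108.5
python3 -m creep '{"translation":[[0,0,-0.01],[0,0,-0.02],[0,0,-0.02],[0,0,-0.01],[0,0,0]],"turn":[0,0,0,8,7.8]}'
python3 go.py 501.3 -275.9 80 92.88
```

```text
clock: 15.55
position: [456.7, 347.2, 180.3]
ee_rot: [[-0.949, -0.312, 0.047], [-0.313, 0.95, 0.002], [-0.045, -0.012, -0.999]]
force: [-0.1, 0.6, 0.6]
gripper_width: 0.5
clock: 16.18
position: [456.8, 347.3, 180.6]
ee_rot: [[-0.949, -0.312, 0.047], [-0.313, 0.95, 0.003], [-0.046, -0.012, -0.999]]
force: [-0.3, 0.6, 0.9]
gripper_width: 0.193
shift [ 0.0021 -0.0003  0.0022] turn -0.3 grasp [464.2 347.7  25.8] zaxis [ 0.047  0.003 -0.999] q6 -81 F [-0.3  0.6  0.9] w 0.193 t 16.18
clock: 16.8
position: [453.5, 347.0, 244.0]
ee_rot: [[-0.998, -0.035, 0.046], [-0.035, 0.999, 0.002], [-0.046, 0.001, -0.999]]
force: [0.3, -0.3, -1.7]
gripper_width: 0.189
shift [-0.0186 -0.6242  0.0096] turn -0.9 grasp [460.7 347.3  89.1] zaxis [ 0.046  0.002 -0.999] q6 -65 F [ 0.3 -0.3 -1.7] w 0.189 t 16.80
```

```bash
python3 -m creep '{"translation":[[0,-0.03,0],[0,-0.055,0],[0,-0.055,0],[0,-0.055,0],[0,-0.055,0]],"turn":[0,0,0,0,0]}'
python3 -m creep '{"translation":[[0,-0.055,0],[0,-0.055,0],[0,-0.055,0],[0,-0.055,0],[0,-0.055,0]],"turn":[0,0,0,0,0]}'
python3 go.py 502.3 -275.9 80 92.88
```

```text
clock: 17.42
position: [462.6, 94.3, 247.1]
ee_rot: [[-0.998, -0.041, 0.053], [-0.041, 0.999, 0.004], [-0.053, 0.002, -0.999]]
force: [1.3, -1.1, -1.4]
gripper_width: 0.189
clock: 18.05
position: [473.1, -189.5, 250.3]
ee_rot: [[-0.997, -0.041, 0.058], [-0.041, 0.999, 0.003], [-0.058, 0.0, -0.998]]
force: [0.7, 0.4, -1.6]
gripper_width: 0.187
shift [-0.0156 -0.0876  0.0165] turn -0.5 grasp [ 482.1 -189.1   95.6] zaxis [ 0.058  0.003 -0.998] q6 -129 F [ 0.7  0.4 -1.6] w 0.187 t 18.05
```

```bash
python3 -m creep '{"translation":[[-0.006,-0.03,0],[-0.006,-0.02,0.005],[-0.003,-0.01,0.01],[0,0,0.01],[0,0,0]],"turn":[-0.5,0,0,0,0]}'
python3 go.py 502.3 -275.9 48 92.88
```

```text
clock: 18.68
position: [492.3, -252.6, 225.2]
ee_rot: [[-0.997, -0.046, 0.058], [-0.046, 0.999, 0.003], [-0.058, 0.001, -0.998]]
force: [0.1, 0.7, -1.4]
gripper_width: 0.19
shift [ 0.0014 -0.0239  0.0224] turn -0.2 grasp [ 501.3 -252.    70.4] zaxis [ 0.058  0.003 -0.998] q6 -134 F [ 0.1  0.7 -1.4] w 0.190 t 18.68
```

```bash
python3 -m creep '{"translation":[[0,-0.009,0.005],[0,-0.01,0.008],[0,-0.004,0.006],[0,0,0.003],[0,0,0]],"turn":[-0.2,0,0,0,0]}' - 30
python3 go.py 502.3 -275.9 40.8 92.88
```

```text
clock: 19.3
position: [494.9, -275.2, 201.5]
ee_rot: [[-0.997, -0.052, 0.057], [-0.052, 0.999, 0.004], [-0.057, 0.001, -0.998]]
force: [-0.1, 0.1, -0.5]
gripper_width: 0.188
shift [ 0.0019 -0.0013  0.0059] turn 0.1 grasp [ 503.8 -274.5   46.8] zaxis [ 0.057  0.004 -0.998] q6 -136 F [-0.1  0.1 -0.5] w 0.188 t 19.30
```

```bash
python3 -m creep '{"translation":[[0.001,-0.0013,0.002],[0,0,0.002],[0,0,0.001],[0,0,0],[0,0,0]],"turn":[0.1,0,0,0,0]}'
python3 go.py 502.3 -275.9 40.8 92.88
cat > prof.py <<'E'
from h import *
im,p=snap("wrist")
r=cv2.resize(im,None,fx=4,fy=4,interpolation=cv2.INTER_CUBIC)
m=mask(r,(14,120,70),(33,255,255))
for v in range(100,220,4):
    c=np.flatnonzero(m[4*v,4*150:4*380])/4+150
    if len(c):
        g=np.split(c,np.flatnonzero(np.diff(c)>1)+1); g=[(round(float(q[0]),1),round(float(q[-1]),1)) for q in g if len(q)>20]
        print(v,g)
E
python3 prof.py
```

```text
clock: 19.92
position: [494.3, -276.3, 196.7]
ee_rot: [[-0.997, -0.051, 0.058], [-0.051, 0.999, 0.004], [-0.058, 0.001, -0.998]]
force: [0.1, 0.8, -1.6]
gripper_width: 0.189
shift [ 0.0011 -0.0001  0.0011] turn 0.0 grasp [ 503.3 -275.7   42. ] zaxis [ 0.058  0.004 -0.998] q6 -136 F [ 0.1  0.8 -1.6] w 0.189 t 19.93
100 [(150.0, 177.5), (218.0, 322.0)]
104 [(150.0, 177.8), (218.0, 379.5)]
108 [(150.0, 178.0), (218.0, 379.8)]
112 [(150.0, 178.2), (218.0, 379.8)]
116 [(150.0, 178.2), (218.0, 379.8)]
120 [(150.0, 178.8), (218.2, 310.2), (317.0, 379.8)]
124 [(150.0, 178.8), (218.5, 308.2), (319.0, 371.5)]
128 [(150.0, 179.0), (218.8, 310.0), (317.2, 370.5)]
132 [(150.0, 179.2), (218.8, 375.0)]
136 [(150.0, 179.0), (218.5, 379.8)]
140 [(150.0, 179.2), (218.8, 379.8)]
144 [(150.0, 179.8), (218.8, 379.8)]
148 [(150.0, 180.0), (219.0, 296.0), (348.2, 379.8)]
152 [(150.0, 180.0), (219.0, 295.8)]
156 [(150.0, 180.2), (219.2, 295.5)]
160 [(150.0, 180.5)]
164 [(150.0, 181.0), (227.8, 282.0)]
168 [(150.0, 181.0), (226.5, 283.2)]
172 [(150.0, 181.5), (225.8, 283.5)]
176 [(150.0, 181.8), (226.0, 283.5)]
180 [(150.0, 182.0), (226.0, 283.5)]
184 [(150.0, 182.2), (226.2, 283.2)]
188 [(150.0, 182.8), (226.5, 283.5)]
192 [(150.0, 183.2), (226.5, 283.5)]
196 [(150.0, 183.5), (226.8, 283.2)]
200 [(150.0, 183.8), (227.8, 282.2)]
204 [(150.0, 184.2), (231.0, 279.0)]
208 [(150.0, 184.5), (231.8, 278.2)]
212 [(150.0, 185.0), (233.5, 276.2)]
216 [(150.0, 185.5), (234.5, 275.5)]
```

```bash
python3 -m creep '{"translation":[[0,0.0012,0.001],[0,0,0.0005],[0.001,0,0],[0.001,0,0],[0.001,0,0]],"turn":[0,0,0,0,0]}'
python3 go.py 502.3 -275.9 40.8 92.88; python3 prof.py | grep -E "^(14|15|16|17|18|19)"
```

```text
clock: 20.6
position: [491.8, -275.4, 195.9]
ee_rot: [[-0.997, -0.051, 0.06], [-0.051, 0.999, 0.002], [-0.06, -0.001, -0.998]]
force: [1.2, 0.2, -0.6]
gripper_width: 0.191
shift [-0.0011 -0.0009  0.0005] turn 0.0 grasp [ 501.1 -275.1   41.2] zaxis [ 0.06   0.002 -0.998] q6 -136 F [ 1.2  0.2 -0.6] w 0.191 t 20.60
140 [(150.0, 177.5), (216.8, 379.8)]
144 [(150.0, 177.8), (217.0, 379.8)]
148 [(150.0, 178.2), (217.2, 379.8)]
152 [(150.0, 178.8), (217.2, 294.8), (320.8, 379.8)]
156 [(150.0, 178.8), (217.2, 294.5)]
160 [(150.0, 179.0), (217.5, 294.2)]
164 [(150.0, 179.0), (224.0, 292.2)]
168 [(150.0, 179.8), (226.5, 283.2)]
172 [(150.0, 179.8), (225.8, 283.8)]
176 [(150.0, 180.0), (225.8, 283.8)]
180 [(150.0, 180.5), (225.8, 283.8)]
184 [(150.0, 181.0), (226.0, 283.5)]
188 [(150.0, 181.0), (226.2, 283.5)]
192 [(150.0, 181.2), (226.5, 283.2)]
196 [(150.0, 181.8), (226.8, 283.2)]
```

```bash
python3 -m creep '{"translation":[[0,0.0005,0],[0.001,0,0],[0.001,0,0],[0.001,0,0],[0,0,0]],"turn":[0,0,0,0,0]}'
python3 go.py 502.3 -275.9 40.8 92.88; python3 prof.py | grep -E "^(152|156|160|164|168|172|180|19)"
```

```text
clock: 21.28
position: [488.8, -275.3, 195.9]
ee_rot: [[-0.997, -0.051, 0.061], [-0.051, 0.999, 0.002], [-0.061, -0.001, -0.998]]
force: [2.3, 0.4, -0.8]
gripper_width: 0.188
shift [-0.0039 -0.0011  0.0006] turn 0.0 grasp [ 498.3 -275.    41.2] zaxis [ 0.061  0.002 -0.998] q6 -137 F [ 2.3  0.4 -0.8] w 0.188 t 21.27
152 [(150.0, 178.0), (216.5, 379.8)]
156 [(150.0, 178.2), (216.8, 379.8)]
160 [(150.0, 178.5), (217.0, 293.8)]
164 [(150.0, 178.8), (217.0, 293.5)]
168 [(150.0, 179.2), (217.5, 293.0)]
172 [(150.0, 179.5), (225.8, 284.2)]
180 [(150.0, 180.0), (226.0, 283.8)]
192 [(150.0, 181.0), (226.5, 283.2)]
196 [(150.0, 181.5), (226.8, 283.5)]
```

```bash
python3 -m creep '{"translation":[[0.001,0,0],[0.001,0,0],[0,0,0],[0,0,0],[0,0,0]],"turn":[0,0,0,0,0]}'
python3 go.py 502.3 -275.9 40.8 92.88
```

```text
clock: 21.95
position: [488.1, -275.3, 196.1]
ee_rot: [[-0.997, -0.05, 0.065], [-0.05, 0.999, 0.001], [-0.065, -0.002, -0.998]]
force: [2.5, 0.7, -0.2]
gripper_width: 0.193
shift [-0.004  -0.001   0.0009] turn -0.0 grasp [ 498.2 -275.1   41.4] zaxis [ 0.065  0.001 -0.998] q6 -137 F [ 2.5  0.7 -0.2] w 0.193 t 21.95
```

```bash
python3 -m creep '{"translation":[[0,0,0.0005],[0,0,0],[0,0,0],[0,0,0],[0,0,0]],"turn":[0,0,0,0,0]}' 0.2
python3 -m creep '{"translation":[[0,0,-0.01],[0,0,-0.03],[0,0,-0.05],[0,0,-0.05],[0,0,-0.02]],"turn":[0,0,0,0,0]}'
python3 -m creep '{"translation":[[0,0.02,-0.02],[0,0.04,0],[0,0.005,0],[0,0,0],[0,0,0]],"turn":[0,0,0,0,0]}'
python3 - <<'E'
from h import *
im,p=snap("wrist"); print(p[0],p[1].round(3).tolist())
np.savez("w8.npz",im=im,p0=p[0],p1=p[1])
cv2.imwrite("pics/w8.png",rectify(im,p,400,600,-330,-70,30,2.8)[:,:,::-1])
E
```

```text
clock: 22.58
position: [486.9, -275.1, 194.9]
ee_rot: [[-0.997, -0.05, 0.061], [-0.05, 0.999, 0.003], [-0.061, -0.0, -0.998]]
force: [-0.2, 0.3, 0.9]
gripper_width: 0.401
clock: 23.2
position: [476.3, -275.2, 360.1]
ee_rot: [[-0.997, -0.05, 0.059], [-0.05, 0.999, 0.004], [-0.059, 0.002, -0.998]]
force: [0.0, -0.5, 0.2]
gripper_width: 0.395
clock: 23.82
position: [471.6, -210.0, 386.9]
ee_rot: [[-0.997, -0.049, 0.066], [-0.049, 0.999, -0.003], [-0.066, -0.006, -0.998]]
force: [-0.3, -0.2, 0.5]
gripper_width: 0.4
[ 471.55381655 -210.04067934  386.91764687] [[-0.997, -0.049, 0.066], [-0.049, 0.999, -0.003], [-0.066, -0.006, -0.998]]
```

View pics/w8.png

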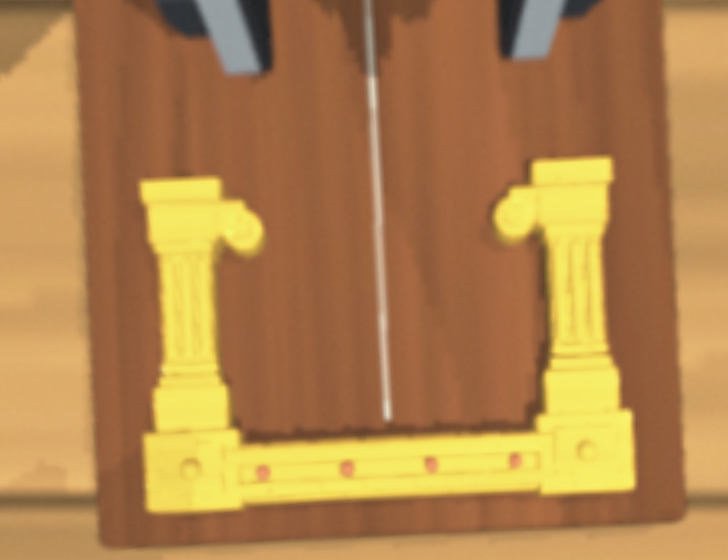

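```bash
python3 -m creep '{"translation":[[0,0,-0.06],[0,0,-0.06],[0,0,-0.06],[0,0,0],[0,0,0]],"turn":[10,10,10,10,10]}' -0.2
python3 go.py 621 143.5 120 -6
```

```text
clock: 24.5
position: [459.7, -214.2, 570.1]
ee_rot: [[-0.654, 0.754, 0.062], [0.755, 0.655, -0.001], [-0.042, 0.046, -0.998]]
force: [-0.0, -0.2, -1.2]
gripper_width: 0.602
shift [0.1835 0.3351 0.3039] turn 47.0 grasp [ 469.4 -214.4  415.4] zaxis [ 0.062 -0.001 -0.998] q6 -79 F [-0.  -0.2 -1.2] w 0.602 t 24.50
```

```bash
python3 -m creep '{"translation":[[0,0,0.02],[0,0,0.035],[0,0,0.04],[0,0,0.035],[0,0,0.02]],"turn":[10,10,10,10,7]}'
python3 go.py 621 143.5 120 -6
```

```text
clock: 25.12
position: [469.9, -219.4, 417.4]
ee_rot: [[0.139, 0.988, 0.066], [0.99, -0.139, -0.005], [0.004, 0.066, -0.998]]
force: [0.1, 0.5, -0.1]
gripper_width: 0.604
shift [0.3792 0.0792 0.1498] turn -2.0 grasp [ 480.1 -220.2  262.7] zaxis [ 0.066 -0.005 -0.998] q6 -31 F [ 0.1  0.5 -0.1] w 0.604 t 25.12
```

```bash
python3 -m creep '{"translation":[[0.03,0.01,0.01],[0.055,0.012,0.02],[0.055,0.012,0.02],[0.055,0.012,0.02],[0.055,0.012,0.02]],"turn":[0,0,0,0,0]}'
python3 -m creep '{"translation":[[0.055,0.01,0.005],[0.04,0.005,0],[0.02,0,0],[0.01,0,0],[0,0,0]],"turn":[-1,-1,0,0,0]}'
python3 go.py 621 143.5 120 -6
```

```text
clock: 25.75
position: [572.9, 16.9, 326.9]
ee_rot: [[0.155, 0.986, 0.063], [0.988, -0.155, -0.007], [0.003, 0.064, -0.998]]
force: [0.4, -0.8, -1.2]
gripper_width: 0.598
clock: 26.38
position: [608.1, 142.4, 317.8]
ee_rot: [[0.119, 0.991, 0.056], [0.993, -0.118, -0.008], [-0.001, 0.057, -0.998]]
force: [0.2, -0.1, 0.5]
gripper_width: 0.603
shift [0.0028 0.0015 0.0432] turn -0.8 grasp [616.8 141.2 163.1] zaxis [ 0.056 -0.008 -0.998] q6 10 F [ 0.2 -0.1  0.5] w 0.603 t 26.38
```

```bash
python3 -m creep '{"translation":[[0,0.06,0],[0,0.06,0],[0,0,0],[0,0,0],[0,0,0]],"turn":[-0.8,0,0,0,0]}'
python3 go.py 621 143.5 120 -6
python3 -m creep '{"translation":[[0,-0.025,0],[0,-0.025,0],[0,-0.025,0],[0,-0.025,0],[0,-0.02,0]],"turn":[0,0,0,0,0]}'
python3 go.py 621 143.5 120 -6
```

```text
clock: 27.0
position: [726.4, 120.9, 321.4]
ee_rot: [[0.112, 0.993, 0.046], [0.994, -0.111, -0.01], [-0.005, 0.047, -0.999]]
force: [0.4, -0.8, 0.4]
gripper_width: 0.603
shift [ 0.0117 -0.1167  0.041 ] turn -0.4 grasp [733.6 119.3 166.5] zaxis [ 0.046 -0.01  -0.999] q6 8 F [ 0.4 -0.8  0.4] w 0.603 t 27.00
clock: 27.62
position: [599.0, 134.1, 319.0]
ee_rot: [[0.112, 0.992, 0.05], [0.994, -0.112, -0.011], [-0.005, 0.051, -0.999]]
force: [0.4, -0.2, -0.1]
gripper_width: 0.605
shift [0.0128 0.0107 0.0448] turn -0.4 grasp [606.7 132.5 164.2] zaxis [ 0.05  -0.011 -0.999] q6 9 F [ 0.4 -0.2 -0.1] w 0.605 t 27.62
```

```bash
for i in 1 2 3 4 5; do python3 -m creep '{"translation":[[0,0.062,0],[0,0.062,0],[0,0,0],[0,0,0],[0,0,0]],"turn":[0,0,0,0,0]}' >/dev/null
python3 -m creep '{"translation":[[0,-0.022,0],[0,-0.024,0],[0,-0.024,0],[0,-0.024,0],[0,-0.022,0]],"turn":[0,0,0,0,0]}' >/dev/null
python3 go.py 621 143.5 120 -6; done
```

```text
shift [0.0125 0.0249 0.0484] turn -0.1 grasp [593.2 134.2 167.5] zaxis [ 0.037 -0.01  -0.999] q6 9 F [-0.2  0.4 -0.2] w 0.600 t 28.88
shift [0.011  0.0397 0.052 ] turn 0.2 grasp [579.1 137.1 171. ] zaxis [ 0.024 -0.01  -1.   ] q6 9 F [0.2 0.3 0.7] w 0.598 t 30.12
shift [0.0092 0.054  0.0556] turn 0.6 grasp [565.6 139.9 174.9] zaxis [ 0.014 -0.009 -1.   ] q6 9 F [ 0.5 -0.5  1. ] w 0.599 t 31.38
shift [0.0075 0.0679 0.0591] turn 0.9 grasp [552.5 142.5 178.9] zaxis [ 0.004 -0.009 -1.   ] q6 9 F [-0.3 -0.5 -1.2] w 0.597 t 32.62
shift [0.0057 0.0813 0.0627] turn 1.3 grasp [539.8 145.1 183.1] zaxis [-0.005 -0.008 -1.   ] q6 9 F [0.2 0.7 0.2] w 0.602 t 33.88
```

Tilt is removed. Go over the keystone.

```bash
python3 -m creep '{"translation":[[0.006,0.02,0.005],[0,0.025,0.02],[0,0.02,0.02],[0,0.016,0.015],[0,0,0]],"turn":[1.3,0,0,0,0]}'
python3 go.py 621 143.5 60 -6
python3 - <<'E'
from h import *
im,p=snap("wrist","w9"); np.savez("w9.npz",im=im,p0=p[0],p1=p[1])
cv2.imwrite("pics/w9r.png",rectify(im,p,530,670,40,240,14,3.5)[:,:,::-1])
E
```

```text
clock: 34.5
position: [616.0, 145.9, 282.1]
ee_rot: [[0.102, 0.995, 0.0], [0.995, -0.102, -0.008], [-0.008, 0.001, -1.0]]
force: [-0.5, 0.7, 0.0]
gripper_width: 0.601
shift [-0.0002  0.005   0.0671] turn 0.2 grasp [616.  144.7 127.1] zaxis [ 0.    -0.008 -1.   ] q6 9 F [-0.5  0.7  0. ] w 0.601 t 34.50
```

View pics/w9r.png

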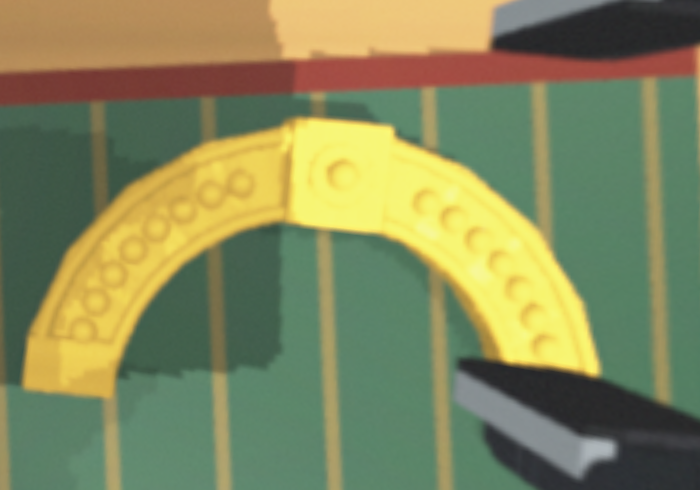

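```bash
python3 -m creep '{"translation":[[0,0.003,0.01],[0,0.001,0.02],[0,0,0.025],[0,0,0.02],[0,0,0.01]],"turn":[0.2,0,0,0,0]}'
python3 go.py 620.1 143.6 22 -5.9
python3 -m creep '{"translation":[[0,0,0.006],[0,0,0.006],[0,0,0.004],[0,0,0],[0,0,0]],"turn":[0,0,0,0,0]}'
python3 go.py 620.1 143.6 22 -5.9
```

```text
clock: 35.17
position: [619.0, 145.9, 199.0]
ee_rot: [[0.105, 0.994, 0.007], [0.994, -0.105, -0.007], [-0.006, 0.007, -1.0]]
force: [0.3, -1.0, -0.1]
gripper_width: 0.597
shift [-0.001 -0.     0.022] turn -0.1 grasp [620.1 144.8  44. ] zaxis [ 0.007 -0.007 -1.   ] q6 10 F [ 0.3 -1.  -0.1] w 0.597 t 35.17
clock: 35.8
position: [619.5, 145.9, 183.6]
ee_rot: [[0.104, 0.994, 0.009], [0.995, -0.104, -0.007], [-0.006, 0.01, -1.0]]
force: [0.1, -0.4, 0.4]
gripper_width: 0.602
shift [-0.0013 -0.0008  0.0066] turn -0.1 grasp [620.9 144.8  28.6] zaxis [ 0.009 -0.007 -1.   ] q6 10 F [ 0.1 -0.4  0.4] w 0.602 t 35.80
```

```bash
python3 -m creep '{"translation":[[-0.001,-0.0008,0.003],[0,0,0.0025],[0,0,0],[0,0,0],[0,0,0]],"turn":[0,0,0,0,0]}'
python3 -m creep '{"translation":[[0,0,0],[0,0,0],[0,0,0],[0,0,0],[0,0,0]],"turn":[0,0,0,0,0]}' 1 70
python3 go.py 620.1 143.6 23 -5.9
python3 -m creep '{"translation":[[0,0,-0.008],[0,0,-0.015],[0,0,-0.02],[0,0,-0.02],[0,0,-0.01]],"turn":[0,0,0,0,0]}'
python3 go.py 620.1 143.6 23 -5.9
```

```text
clock: 36.42
position: [618.8, 144.9, 178.2]
ee_rot: [[0.105, 0.994, 0.01], [0.994, -0.105, -0.007], [-0.006, 0.011, -1.0]]
force: [-0.3, -0.2, -0.6]
gripper_width: 0.603
clock: 37.05
position: [619.0, 144.9, 178.7]
ee_rot: [[0.104, 0.994, 0.011], [0.995, -0.104, -0.007], [-0.006, 0.011, -1.0]]
force: [-0.1, 0.8, 1.5]
gripper_width: 0.331
shift [-0.0003 -0.0005  0.0007] turn -0.1 grasp [620.7 143.9  23.7] zaxis [ 0.011 -0.007 -1.   ] q6 10 F [-0.1  0.8  1.5] w 0.331 t 37.05
clock: 37.67
position: [617.7, 145.5, 255.2]
ee_rot: [[0.104, 0.994, 0.009], [0.995, -0.104, -0.007], [-0.006, 0.009, -1.0]]
force: [-0.1, -1.3, -1.4]
gripper_width: 0.329
shift [-0.0002  0.0004  0.0773] turn -0.1 grasp [619.  144.4 100.2] zaxis [ 0.009 -0.007 -1.   ] q6 10 F [-0.1 -1.3 -1.4] w 0.329 t 37.67
```

```bash
python3 -m creep '{"translation":[[-0.03,0.003,0],[-0.05,0.003,0],[-0.05,0.003,0],[-0.05,0.003,0],[-0.05,0.003,0]],"turn":[0,0,0,0,0]}'
python3 -m creep '{"translation":[[-0.04,0.0,0],[-0.02,0,0],[-0.01,0,0],[0,0,0],[0,0,0]],"turn":[-2,-3,-3,-1,0]}'
python3 go.py 613.2 -200.4 70 2.95
```

```text
clock: 38.3
position: [609.1, -86.5, 260.2]
ee_rot: [[0.097, 0.995, 0.014], [0.995, -0.096, -0.006], [-0.005, 0.014, -1.0]]
force: [-0.5, 0.2, -1.4]
gripper_width: 0.328
clock: 38.92
position: [602.5, -163.0, 261.6]
ee_rot: [[-0.058, 0.998, 0.014], [0.998, 0.058, -0.007], [-0.007, 0.013, -1.0]]
force: [0.6, -0.3, -1.6]
gripper_width: 0.324
shift [-0.0365  0.0059  0.0369] turn 0.4 grasp [ 604.7 -164.1  106.6] zaxis [ 0.014 -0.007 -1.   ] q6 -29 F [ 0.6 -0.3 -1.6] w 0.324 t 38.92
```

```bash
python3 -m creep '{"translation":[[-0.015,0.003,0.005],[-0.015,0.003,0.01],[-0.006,0,0.01],[0,0,0.01],[0,0,0]],"turn":[0.4,0,0,0,0]}'
python3 go.py 613.2 -200.4 42 2.95
```

```text
clock: 39.55
position: [611.5, -200.1, 223.2]
ee_rot: [[-0.051, 0.999, 0.012], [0.999, 0.051, -0.005], [-0.006, 0.012, -1.0]]
force: [-0.7, -0.0, -1.9]
gripper_width: 0.326
shift [ 0.0007 -0.0004  0.0262] turn -0.0 grasp [ 613.3 -200.9   68.2] zaxis [ 0.012 -0.005 -1.   ] q6 -31 F [-0.7 -0.  -1.9] w 0.326 t 39.55
```

```bash
python3 -m creep '{"translation":[[0.0005,0,0.006],[0,0,0.008],[0,0,0.007],[0,0,0.004],[0,0,0]],"turn":[0,0,0,0,0]}'
python3 go.py 613.2 -200.4 39 2.95
python3 - <<'E'
from h import *
im,p=snap("wrist","w10"); np.savez("w10.npz",im=im,p0=p[0],p1=p[1])
a=rectify(im,p,500,600,-180,-90,31,4); b=rectify(im,p,500,600,-320,-230,31,4)
s=camera("side")[100:190,220:330]
s=cv2.resize(s,(520,400),interpolation=cv2.INTER_CUBIC)
cv2.imwrite("pics/w10c.png",np.vstack([np.hstack([a,b]),cv2.resize(s,(720,190))])[:,:,::-1])
E
```

```text
clock: 40.17
position: [611.9, -198.7, 196.7]
ee_rot: [[-0.052, 0.999, 0.012], [0.999, 0.052, -0.005], [-0.006, 0.012, -1.0]]
force: [-0.5, 0.0, -1.6]
gripper_width: 0.326
shift [-0.0008 -0.0006  0.0027] turn 0.0 grasp [ 613.7 -199.5   41.7] zaxis [ 0.012 -0.005 -1.   ] q6 -31 F [-0.5  0.  -1.6] w 0.326 t 40.17
```

View pics/w10c.png

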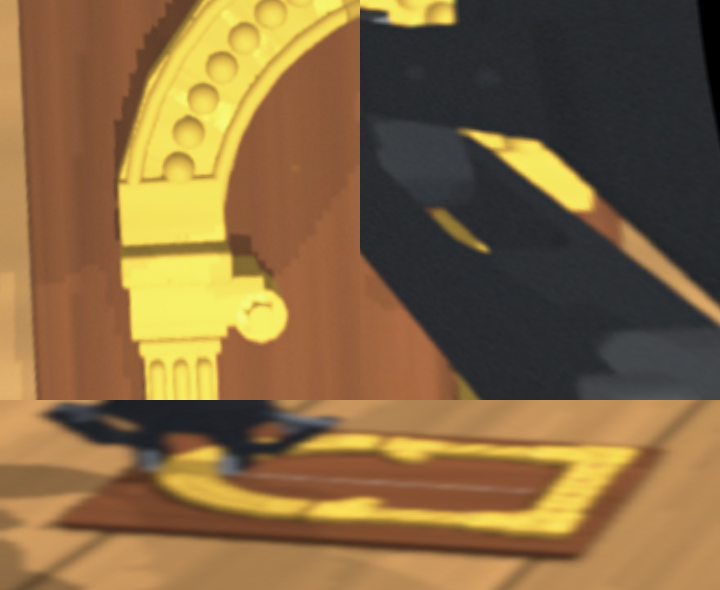

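```bash
python3 -m creep '{"translation":[[-0.0007,0,0.0015],[0,0,0.0015],[0,-0.001,0],[0,-0.001,0],[0,-0.001,0]],"turn":[0,0,0,0,0]}'
python3 go.py 609.2 -200.6 39 2.95
python3 -m creep '{"translation":[[0,-0.001,0],[0,-0.0007,0],[0,0,0],[0,0,0],[0,0,0]],"turn":[0,0,0,0,0]}'
python3 go.py 609.2 -200.6 39 2.95
```

```text
clock: 40.9
position: [609.2, -200.0, 194.8]
ee_rot: [[-0.051, 0.999, 0.014], [0.999, 0.052, -0.006], [-0.007, 0.014, -1.0]]
force: [0.2, -0.0, -1.8]
gripper_width: 0.326
shift [ 0.0005 -0.0022  0.0008] turn 0.0 grasp [ 611.4 -201.    39.8] zaxis [ 0.014 -0.006 -1.   ] q6 -31 F [ 0.2 -0.  -1.8] w 0.326 t 40.90
clock: 41.52
position: [607.5, -200.1, 195.0]
ee_rot: [[-0.051, 0.999, 0.015], [0.999, 0.051, -0.007], [-0.007, 0.015, -1.0]]
force: [0.8, 0.2, -1.8]
gripper_width: 0.329
shift [ 0.0005 -0.0006  0.001 ] turn -0.0 grasp [ 609.8 -201.1   40. ] zaxis [ 0.015 -0.007 -1.   ] q6 -31 F [ 0.8  0.2 -1.8] w 0.329 t 41.52
```

```bash
python3 -m creep '{"translation":[[0,0,0.001],[0,0,0.001],[0,-0.0007,0],[0,-0.0007,0],[0,0,0]],"turn":[0,0,0,0,0]}' - 40
python3 go.py 609.2 -200.6 39 2.95
python3 - <<'E'
from h import *
im,p=snap("wrist"); a=rectify(im,p,510,570,-165,-115,31,8)
h=cv2.cvtColor(a,cv2.COLOR_RGB2HSV)[...,2]
print("joint profile",[int(x) for x in h[:,180:240].mean(1)[160:400:3]])
E
```

```text
clock: 42.15
position: [606.9, -200.2, 194.1]
ee_rot: [[-0.051, 0.999, 0.018], [0.999, 0.051, -0.007], [-0.008, 0.017, -1.0]]
force: [1.5, 1.0, -0.8]
gripper_width: 0.327
shift [ 0.0008 -0.0004  0.0001] turn -0.0 grasp [ 609.6 -201.3   39.1] zaxis [ 0.018 -0.007 -1.   ] q6 -31 F [ 1.5  1.  -0.8] w 0.327 t 42.15
joint profile [246, 246, 246, 246, 246, 246, 246, 246, 246, 246, 246, 246, 246, 246, 245, 245, 245, 245, 245, 245, 245, 245, 245, 245, 246, 246, 246, 246, 245, 245, 245, 246, 246, 236, 206, 190, 203, 230, 243, 247, 247, 247, 247, 247, 247, 247, 247, 247, 247, 247, 247, 247, 247, 247, 247, 246, 246, 246, 246, 246, 246, 246, 246, 246, 246, 247, 247, 247, 247, 247, 247, 247, 247, 247, 247, 247, 247, 247, 247, 247]
```

```bash
python3 -m creep '{"translation":[[0,-0.0007,0],[0,-0.0008,0],[0,-0.0008,0],[0,0,0],[0,0,0]],"turn":[0,0,0,0,0]}'
python3 go.py 609.2 -200.6 39 2.95
cat > gap.py <<'E'
from h import *
im,p=snap("wrist"); a=rectify(im,p,510,570,-165,-115,31,8)
h=cv2.cvtColor(a,cv2.COLOR_RGB2HSV)[...,2]
print("joint profile",[int(x) for x in h[:,180:240].mean(1)[230:330:3]])
m=mask(a,(14,120,70),(33,255,255))
for v in range(170,340,14):
    c=np.flatnonzero(m[v]); c=c[c<330]; print(v,c[0] if len(c) else None, c[-1] if len(c) else None)
E
python3 gap.py
```

```text
clock: 42.82
position: [605.8, -200.4, 194.5]
ee_rot: [[-0.049, 0.999, 0.022], [0.999, 0.049, -0.008], [-0.009, 0.022, -1.0]]
force: [3.0, 1.1, -1.5]
gripper_width: 0.326
shift [ 0.001  -0.0001  0.0006] turn -0.1 grasp [ 609.3 -201.6   39.6] zaxis [ 0.022 -0.008 -1.   ] q6 -31 F [ 3.   1.1 -1.5] w 0.326 t 42.83
joint profile [246, 246, 246, 246, 246, 246, 246, 246, 246, 245, 231, 205, 190, 210, 234, 245, 247, 247, 246, 246, 247, 247, 247, 247, 247, 247, 247, 247, 247, 247, 247, 246, 246, 246]
170 46 267
184 46 263
198 48 261
212 48 261
226 47 262
240 41 263
254 41 264
268 38 268
282 37 315
296 37 322
310 38 329
324 38 329
338 45 329
```

```bash
python3 -m creep '{"translation":[[0,-0.001,0.0007],[0,-0.001,0],[0,-0.001,0],[0,0,0],[0,0,0]],"turn":[0,0,0,0,0]}'
python3 go.py 609.2 -200.6 39 2.95
python3 -m creep '{"translation":[[0,0,0],[0,0,0],[0,0,0],[0,0,0],[0,0,0]],"turn":[0,0,0,0,0]}' 0.2
python3 -m creep '{"translation":[[0,0,-0.01],[0,0,-0.02],[0,0,-0.04],[0,0,-0.05],[0,0,-0.03]],"turn":[0,0,0,0,0]}'
python3 -m creep '{"translation":[[0.03,-0.01,0],[0.05,-0.03,0],[0.05,-0.03,0],[0.05,-0.03,0],[0.04,-0.01,0]],"turn":[0,0,0,0,0]}'
python3 go.py 463.6 76.5 80 90
python3 - <<'E'
from h import *
im=camera("side"); im2=camera("top")
cv2.imwrite("pics/chk.png",np.vstack([cv2.resize(im[100:190,215:335],(720,300),interpolation=cv2.INTER_CUBIC),cv2.resize(im2[125:225,275:375],(300,300),interpolation=cv2.INTER_CUBIC).repeat(1,1) if 0 else cv2.resize(im2[125:225,255:375],(720,300),interpolation=cv2.INTER_CUBIC)])[:,:,::-1])
E
```

```text
clock: 43.5
position: [604.7, -200.4, 195.0]
ee_rot: [[-0.049, 0.998, 0.029], [0.999, 0.049, -0.009], [-0.01, 0.028, -1.0]]
force: [4.2, 1.5, -1.4]
gripper_width: 0.329
shift [0.0012 0.0001 0.0011] turn -0.2 grasp [ 609.2 -201.8   40.1] zaxis [ 0.029 -0.009 -1.   ] q6 -31 F [ 4.2  1.5 -1.4] w 0.329 t 43.50
clock: 44.12
position: [603.4, -200.6, 194.6]
ee_rot: [[-0.05, 0.998, 0.025], [0.999, 0.05, -0.009], [-0.01, 0.024, -1.0]]
force: [1.7, -0.1, -0.4]
gripper_width: 0.401
clock: 44.75
position: [597.9, -199.0, 347.7]
ee_rot: [[-0.051, 0.999, 0.016], [0.999, 0.051, -0.006], [-0.007, 0.015, -1.0]]
force: [0.7, -0.0, 0.0]
gripper_width: 0.4
clock: 45.38
position: [472.5, 17.3, 349.7]
ee_rot: [[-0.045, 0.999, 0.02], [0.999, 0.045, -0.011], [-0.012, 0.02, -1.0]]
force: [0.8, -0.4, -0.3]
gripper_width: 0.401
shift [ 0.0629 -0.0115  0.1138] turn -87.4 grasp [475.6  15.5 194.7] zaxis [ 0.02  -0.011 -1.   ] q6 -14 F [ 0.8 -0.4 -0.3] w 0.401 t 45.38
```

```bash
python3 -m creep '{"translation":[[0.02,-0.004,0.01],[0.025,-0.005,0.025],[0.015,-0.003,0.03],[0,0,0.025],[0,0,0.012]],"turn":[0,0,0,0,0]}' -0.7
python3 go.py 463.7 76.4 40 2.95
python3 -m creep '{"translation":[[0,0,0.01],[0,0,0.015],[0,0,0.012],[0,0,0.006],[0,0,0]],"turn":[0,0,0,0,0]}'
python3 go.py 463.7 76.4 20 2.95
```

```text
clock: 46.1
position: [460.6, 76.5, 248.4]
ee_rot: [[-0.05, 0.998, 0.026], [0.999, 0.051, -0.014], [-0.016, 0.025, -1.0]]
force: [-0.0, 0.1, 1.0]
gripper_width: 0.85
shift [ 0.0029 -0.0021  0.0534] turn -0.0 grasp [464.5  74.3  93.5] zaxis [ 0.026 -0.014 -1.   ] q6 -6 F [-0.   0.1  1. ] w 0.850 t 46.10
clock: 46.72
position: [463.5, 74.1, 204.9]
ee_rot: [[-0.048, 0.998, 0.028], [0.999, 0.049, -0.015], [-0.017, 0.027, -0.999]]
force: [0.1, 1.1, 0.3]
gripper_width: 0.85
shift [ 0.0054 -0.0047  0.0298] turn -0.1 grasp [467.9  71.7  50. ] zaxis [ 0.028 -0.015 -0.999] q6 -6 F [0.1 1.1 0.3] w 0.850 t 46.73
```

```bash
python3 -m creep '{"translation":[[0.005,-0.004,0.005],[0,0,0.008],[0,0,0.005],[0,0,0],[0,0,0]],"turn":[0,0,0,0,0]}'
python3 go.py 463.7 76.4 20 2.95
cat > blob.py <<'E'
import sys; from h import *
x,y,z=map(float,sys.argv[1:4]); w=float(sys.argv[4]) if len(sys.argv)>4 else 50
im,p=snap("wrist"); r=rectify(im,p,x-w,x+w,y-w,y+w,z,5)
cv2.imwrite("pics/blob.png",r[:,:,::-1])
m=cv2.morphologyEx(mask(r,(14,120,70),(33,255,255)),cv2.MORPH_OPEN,np.ones((9,9)))
n,l,st,ce=cv2.connectedComponentsWithStats(m)
for i in range(1,n):
    if st[i,4]>1500:
        b=st[i]; k=cv2.findContours((l==i).astype(np.uint8),0,1)[0][0]; (cx,cy),rr=cv2.minEnclosingCircle(k)
        print("x %.1f..%.1f y %.1f..%.1f"%(x+w-(b[1]+b[3])/5,x+w-b[1]/5,y+w-(b[0]+b[2])/5,y+w-b[0]/5),"circle xy %.1f %.1f r %.1f"%(x+w-cy/5,y+w-cx/5,rr/5),"area",b[4]/25)
E
python3 blob.py 463.7 76.4 14
```

```text
clock: 47.35
position: [459.9, 79.0, 186.3]
ee_rot: [[-0.049, 0.998, 0.029], [0.999, 0.049, -0.015], [-0.017, 0.029, -0.999]]
force: [-0.7, 0.7, -0.1]
gripper_width: 0.849
shift [-0.     -0.0011  0.0114] turn -0.1 grasp [464.4  76.7  31.4] zaxis [ 0.029 -0.015 -0.999] q6 -6 F [-0.7  0.7 -0.1] w 0.849 t 47.35
x 437.9..489.1 y 51.2..104.8 circle xy 463.7 78.1 r 26.8 area 1901.96
```

```bash
python3 -m creep '{"translation":[[0,-0.001,0.004],[0,0,0.004],[0,0,0.002],[0,0,0],[0,0,0]],"turn":[0,0,0,0,0]}'
python3 go.py 463.7 76.8 20 2.95
python3 -m creep '{"translation":[[0,0,0],[0,0,0],[0,0,0],[0,0,0],[0,0,0]],"turn":[0,0,0,0,0]}' 1 40
python3 go.py 463.7 76.8 20 2.95
```

```text
clock: 48.02
position: [459.3, 78.7, 175.8]
ee_rot: [[-0.049, 0.998, 0.03], [0.999, 0.049, -0.015], [-0.017, 0.029, -0.999]]
force: [-0.5, 1.3, 0.2]
gripper_width: 0.849
shift [ 0.0005 -0.0002  0.0008] turn -0.1 grasp [463.9  76.3  20.9] zaxis [ 0.03  -0.015 -0.999] q6 -6 F [-0.5  1.3  0.2] w 0.849 t 48.02
clock: 48.65
position: [459.2, 78.8, 176.4]
ee_rot: [[-0.049, 0.998, 0.03], [0.999, 0.049, -0.015], [-0.017, 0.03, -0.999]]
force: [-0.3, 0.0, -0.4]
gripper_width: 0.579
shift [ 0.0005 -0.0003  0.0015] turn -0.1 grasp [463.9  76.4  21.5] zaxis [ 0.03  -0.015 -0.999] q6 -6 F [-0.3  0.  -0.4] w 0.579 t 48.65
```

```bash
python3 -m creep '{"translation":[[0,0,-0.01],[0,0,-0.02],[0,0,-0.025],[0,0,-0.015],[0,0,0]],"turn":[0,0,0,0,0]}'
python3 -m creep '{"translation":[[-0.03,0,0],[-0.045,0.004,0],[-0.05,0.007,0],[-0.05,0.007,0],[-0.05,0.007,0]],"turn":[0,0,0,0,0]}'
python3 -m creep '{"translation":[[-0.03,0.007,0],[-0.02,0,0],[-0.005,0,0],[0,0,0],[0,0,0]],"turn":[0,0,0,0,0]}'
python3 go.py 493.9 -205.5 60 2.95
```

```text
clock: 49.28
position: [456.9, 79.9, 250.0]
ee_rot: [[-0.049, 0.998, 0.03], [0.999, 0.049, -0.015], [-0.017, 0.029, -0.999]]
force: [0.0, 0.7, -1.6]
gripper_width: 0.579
clock: 49.9
position: [492.5, -145.9, 252.4]
ee_rot: [[-0.056, 0.998, 0.027], [0.998, 0.056, -0.013], [-0.014, 0.027, -1.0]]
force: [0.6, -0.6, -1.1]
gripper_width: 0.58
clock: 50.52
position: [501.5, -203.5, 251.0]
ee_rot: [[-0.052, 0.998, 0.024], [0.999, 0.053, -0.01], [-0.011, 0.023, -1.0]]
force: [-0.4, -0.2, -0.2]
gripper_width: 0.582
shift [ 0.0005 -0.0122  0.0357] turn 0.1 grasp [ 505.2 -205.    96. ] zaxis [ 0.024 -0.01  -1.   ] q6 -37 F [-0.4 -0.2 -0.2] w 0.582 t 50.52
```

```bash
python3 -m creep '{"translation":[[0,-0.006,0.006],[0,-0.006,0.015],[0,0,0.015],[0,0,0.008],[0,0,0.003]],"turn":[0,0,0,0,0]}'
python3 go.py 493.9 -205.5 36.5 2.95
python3 -m creep '{"translation":[[0,0,0.003],[0,0,0.004],[0,0,0.003],[0,0,0],[0,0,0]],"turn":[0,0,0,0,0]}'
python3 go.py 493.9 -205.5 36.5 2.95
python3 blob.py 493.9 -205.5 29 70
```

```text
clock: 51.15
position: [489.7, -201.4, 201.5]
ee_rot: [[-0.056, 0.998, 0.024], [0.998, 0.057, -0.009], [-0.011, 0.023, -1.0]]
force: [-0.0, -0.7, 0.2]
gripper_width: 0.578
shift [-0.0026  0.0001  0.0101] turn 0.3 grasp [ 493.4 -202.9   46.6] zaxis [ 0.024 -0.009 -1.   ] q6 -38 F [-0.  -0.7  0.2] w 0.578 t 51.15
clock: 51.78
position: [490.7, -201.8, 191.6]
ee_rot: [[-0.057, 0.998, 0.025], [0.998, 0.057, -0.01], [-0.012, 0.024, -1.0]]
force: [0.3, -0.7, -2.3]
gripper_width: 0.58
shift [-0.002  -0.0008  0.0002] turn 0.3 grasp [ 494.6 -203.5   36.7] zaxis [ 0.025 -0.01  -1.   ] q6 -38 F [ 0.3 -0.7 -2.3] w 0.580 t 51.77
x 423.9..563.9 y -224.9..-135.5 circle xy 494.0 -178.4 r 82.0 area 3600.44
x 556.1..563.9 y -275.5..-253.9 circle xy 560.1 -264.6 r 11.4 area 142.08
x 514.1..529.3 y -255.9..-237.3 circle xy 523.2 -246.9 r 10.5 area 218.92
x 469.5..519.5 y -229.1..-174.3 circle xy 494.8 -201.6 r 27.5 area 2169.92
x 423.9..440.7 y -275.5..-256.9 circle xy 432.1 -266.1 r 12.2 area 214.6
```

```bash
python3 -m creep '{"translation":[[-0.001,-0.0004,0],[-0.001,-0.0004,0],[0,0,0.001],[0,0,0],[0,0,0]],"turn":[0,0,0,0,0]}'
python3 go.py 493.9 -205.5 36.5 2.95
```

```text
clock: 52.45
position: [490.1, -204.3, 191.6]
ee_rot: [[-0.056, 0.998, 0.026], [0.998, 0.057, -0.011], [-0.013, 0.025, -1.0]]
force: [0.4, 0.9, -1.1]
gripper_width: 0.583
shift [ 0.0005 -0.0002  0.0001] turn 0.3 grasp [ 494.1 -206.    36.6] zaxis [ 0.026 -0.011 -1.   ] q6 -38 F [ 0.4  0.9 -1.1] w 0.583 t 52.45
```

```bash
python3 -m creep '{"translation":[[0,0,0],[0,0,0],[0,0,0],[0,0,-0.003],[0,0,-0.01]],"turn":[0,0,0,0,0]}' -0.41
python3 -m creep '{"translation":[[0,0,-0.02],[0,0,-0.045],[0,0,-0.05],[0,0,-0.04],[0,0,-0.02]],"turn":[0,0,0,0,0]}'
python3 -m creep '{"translation":[[-0.02,0,-0.02],[-0.03,0,-0.02],[-0.02,0,0],[-0.005,0,0],[0,0,0]],"turn":[0,0,0,0,0]}'
python3 go.py 461 250 80 2.95
python3 - <<'E'
from h import *
im,p=snap("wrist","w11"); np.savez("w11.npz",im=im,p0=p[0],p1=p[1])
r=rectify(im,p,400,650,-320,-90,30,2.3); cv2.imwrite("pics/w11r.png",r[:,:,::-1])
E
python3 blob.py 494 -205.5 29 34
```

```text
clock: 53.08
position: [489.6, -204.1, 204.4]
ee_rot: [[-0.056, 0.998, 0.025], [0.998, 0.057, -0.01], [-0.012, 0.024, -1.0]]
force: [-0.1, -0.1, 1.2]
gripper_width: 0.704
clock: 53.7
position: [484.4, -201.7, 387.3]
ee_rot: [[-0.056, 0.998, 0.025], [0.998, 0.057, -0.01], [-0.012, 0.024, -1.0]]
force: [-0.6, 0.1, -0.2]
gripper_width: 0.705
clock: 54.32
position: [486.7, -276.5, 433.2]
ee_rot: [[-0.057, 0.998, 0.029], [0.998, 0.058, -0.013], [-0.014, 0.028, -1.0]]
force: [-0.5, 0.6, 0.1]
gripper_width: 0.706
shift [ 0.5321 -0.0053  0.1906] turn 0.4 grasp [ 491.2 -278.5  278.3] zaxis [ 0.029 -0.013 -1.   ] q6 -45 F [-0.5  0.6  0.1] w 0.706 t 54.33
x 467.2..521.8 y -234.7..-179.9 circle xy 494.3 -207.2 r 27.8 area 2305.16
```

View pics/w11r.png

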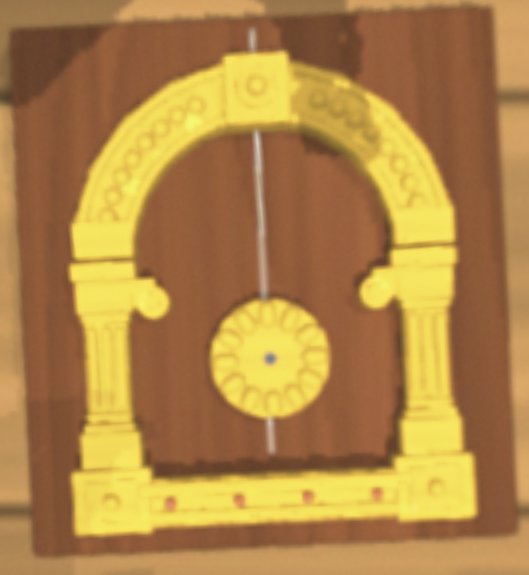

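```bash
python3 -m creep '{"translation":[[0.03,0,0],[0.055,-0.002,0.01],[0.058,-0.002,0.02],[0.058,-0.002,0.02],[0.058,-0.002,0.02]],"turn":[0,0,0,0,0]}' -0.3
python3 -m creep '{"translation":[[0.058,0,0.02],[0.058,0,0.02],[0.055,0,0.02],[0.04,0,0.01],[0.02,0,0]],"turn":[0,0,0,0,0]}'
python3 go.py 461 250 70 2.95; python3 blob.py 461 250 13 35
```

```text
clock: 55.05
position: [464.9, -14.2, 356.8]
ee_rot: [[-0.054, 0.998, 0.029], [0.998, 0.054, -0.011], [-0.013, 0.029, -1.0]]
force: [0.9, 0.1, -0.1]
gripper_width: 0.647
clock: 55.68
position: [447.7, 225.4, 279.9]
ee_rot: [[-0.061, 0.998, 0.024], [0.998, 0.062, -0.011], [-0.012, 0.023, -1.0]]
force: [0.4, -0.8, 0.3]
gripper_width: 0.647
shift [0.0263 0.01   0.0549] turn 0.6 grasp [451.4 223.7 124.9] zaxis [ 0.024 -0.011 -1.   ] q6 11 F [ 0.4 -0.8  0.3] w 0.647 t 55.67
x 447.4..475.2 y 237.0..266.2 circle xy 461.5 251.7 r 15.0 area 648.36
```

```bash
python3 -m creep '{"translation":[[0.01,0.004,0.01],[0.012,0.006,0.02],[0.004,0,0.025],[0,0,0.02],[0,0,0.01]],"turn":[0.6,0,0,0,0]}'
python3 go.py 461.3 250.6 21 2.95; python3 blob.py 461 250 13 35
```

```text
clock: 56.35
position: [458.1, 253.9, 191.2]
ee_rot: [[-0.049, 0.998, 0.025], [0.999, 0.049, -0.009], [-0.01, 0.024, -1.0]]
force: [0.3, -0.1, 0.2]
gripper_width: 0.65
shift [-0.0018 -0.0011  0.0152] turn -0.1 grasp [461.9 252.6  36.2] zaxis [ 0.025 -0.009 -1.   ] q6 15 F [ 0.3 -0.1  0.2] w 0.650 t 56.35
x 447.2..475.2 y 238.0..269.0 circle xy 460.8 253.4 r 15.8 area 666.84
```

```bash
python3 -m creep '{"translation":[[-0.0013,-0.001,0.004],[0,0,0.006],[0,0,0.005],[0,0,0],[0,0,0]],"turn":[0,0,0,0,0]}'
python3 -m creep '{"translation":[[0,0,0],[0,0,0],[0,0,0],[0,0,0],[0,0,0]],"turn":[0,0,0,0,0]}' 1 30
python3 go.py 461.3 251.2 21 2.95
python3 -m creep '{"translation":[[0,0,-0.01],[0,0,-0.02],[0,0,-0.03],[0,0,-0.02],[0,0,0]],"turn":[0,0,0,0,0]}'
python3 go.py 494.1 -205.8 100 2.95
```

```text
clock: 57.02
position: [458.1, 251.9, 175.9]
ee_rot: [[-0.047, 0.999, 0.026], [0.999, 0.048, -0.008], [-0.01, 0.026, -1.0]]
force: [0.4, -0.3, 0.2]
gripper_width: 0.645
clock: 57.65
position: [458.0, 252.1, 176.9]
ee_rot: [[-0.048, 0.998, 0.027], [0.999, 0.048, -0.008], [-0.009, 0.027, -1.0]]
force: [-0.3, 0.0, -0.2]
gripper_width: 0.308
shift [ 0.0004 -0.0009  0.001 ] turn -0.2 grasp [462.2 250.9  22. ] zaxis [ 0.027 -0.008 -1.   ] q6 15 F [-0.3  0.  -0.2] w 0.308 t 57.65
clock: 58.28
position: [455.9, 252.8, 260.9]
ee_rot: [[-0.048, 0.998, 0.027], [0.999, 0.048, -0.008], [-0.009, 0.027, -1.0]]
force: [1.0, 0.5, -0.8]
gripper_width: 0.306
shift [-0.4584  0.0119  0.0105] turn -0.2 grasp [460.1 251.5 106. ] zaxis [ 0.027 -0.008 -1.   ] q6 15 F [ 1.   0.5 -0.8] w 0.306 t 58.27
```

```bash
python3 -m creep '{"translation":[[-0.03,0.001,0],[-0.05,0.001,0],[-0.056,0.001,0],[-0.056,0.001,0],[-0.056,0.001,0]],"turn":[0,0,0,0,0]}'
python3 -m creep '{"translation":[[-0.056,0.0,0],[-0.056,0,0],[-0.04,0,0],[-0.025,0,0],[-0.01,0,0]],"turn":[0,0,0,0,0]}'
python3 go.py 494.1 -205.8 70 2.95
```

```text
clock: 58.9
position: [472.5, 2.2, 260.8]
ee_rot: [[-0.056, 0.998, 0.026], [0.998, 0.056, -0.007], [-0.008, 0.026, -1.0]]
force: [0.9, 0.9, -0.9]
gripper_width: 0.309
clock: 59.52
position: [481.0, -194.1, 258.6]
ee_rot: [[-0.05, 0.998, 0.023], [0.999, 0.05, -0.005], [-0.006, 0.022, -1.0]]
force: [0.4, 0.2, 0.0]
gripper_width: 0.306
shift [-0.0112  0.0082  0.034 ] turn -0.1 grasp [ 484.6 -194.8  103.7] zaxis [ 0.023 -0.005 -1.   ] q6 -38 F [0.4 0.2 0. ] w 0.306 t 59.52
```

```bash
python3 -m creep '{"translation":[[-0.006,0.005,0.005],[-0.005,0.004,0.015],[0,0,0.015],[0,0,0.01],[0,0,0.005]],"turn":[0,0,0,0,0]}'
python3 go.py 494.1 -205.8 47 2.95; python3 blob.py 494 -205.5 29 40
```

```text
clock: 60.15
position: [491.9, -202.1, 203.7]
ee_rot: [[-0.053, 0.998, 0.02], [0.999, 0.053, -0.002], [-0.003, 0.019, -1.0]]
force: [0.3, 0.7, -0.9]
gripper_width: 0.308
shift [-0.0034 -0.0011  0.0018] turn 0.1 grasp [ 495.  -202.4   48.8] zaxis [ 0.02  -0.002 -1.   ] q6 -38 F [ 0.3  0.7 -0.9] w 0.308 t 60.15
x 469.0..516.2 y -231.7..-176.9 circle xy 494.0 -204.3 r 27.5 area 1675.64
```

```bash
python3 -m creep '{"translation":[[-0.0018,-0.0005,0],[-0.0015,-0.0005,0.001],[0,0,0],[0,0,0],[0,0,0]],"turn":[0,0,0,0,0]}'
python3 go.py 494.1 -205.9 45 2.95
python3 -m creep '{"translation":[[0,0,0.001],[0,0,0.001],[0,0,0],[0,0,0],[0,0,0]],"turn":[0,0,0,0,0]}'
python3 go.py 494.1 -205.9 45 2.95
```

```text
clock: 60.82
position: [491.3, -205.8, 203.5]
ee_rot: [[-0.053, 0.998, 0.021], [0.999, 0.053, -0.003], [-0.004, 0.021, -1.0]]
force: [-0.7, 0.5, 0.0]
gripper_width: 0.31
shift [ 0.0004 -0.0005  0.0036] turn 0.1 grasp [ 494.5 -206.2   48.6] zaxis [ 0.021 -0.003 -1.   ] q6 -38 F [-0.7  0.5  0. ] w 0.310 t 60.83
clock: 61.45
position: [491.3, -205.7, 201.4]
ee_rot: [[-0.053, 0.998, 0.021], [0.999, 0.053, -0.003], [-0.004, 0.021, -1.0]]
force: [0.1, 0.0, -0.8]
gripper_width: 0.306
shift [ 0.0003 -0.0005  0.0015] turn 0.1 grasp [ 494.6 -206.2   46.5] zaxis [ 0.021 -0.003 -1.   ] q6 -38 F [ 0.1  0.  -0.8] w 0.306 t 61.45
```

```bash
python3 -m creep '{"translation":[[0.0003,-0.0004,0.0008],[0,0,0.0008],[0,0,0],[0,0,0],[0,0,0]],"turn":[0,0,0,0,0]}'
python3 go.py 494.1 -205.9 45 2.95
python3 -m creep '{"translation":[[0,0,0],[0,0,0],[0,0,0],[0,0,-0.003],[0,0,-0.01]],"turn":[0,0,0,0,0]}' 0.1
python3 -m creep '{"translation":[[0,0,-0.02],[0,0,-0.045],[0,0,-0.05],[0,0,-0.05],[0,0,-0.03]],"turn":[0,0,0,0,0]}'
python3 -m creep '{"translation":[[-0.02,0,-0.01],[-0.03,0,0],[-0.02,0,0],[-0.005,0,0],[0,0,0]],"turn":[0,0,0,0,0]}'
python3 - <<'E'
from h import *
im,p=snap("wrist","w12"); print(p[0],p[1][:,2])
r=rectify(im,p,454,534,-246,-166,29,6)
hsv=cv2.cvtColor(r,cv2.COLOR_RGB2HSV); cv2.imwrite("pics/w12r.png",r[:,:,::-1])
m=cv2.morphologyEx(mask(r,(14,120,70),(33,255,255)),cv2.MORPH_OPEN,np.ones((7,7)))
n,l,st,ce=cv2.connectedComponentsWithStats(m); i=1+st[1:,4].argmax(); b=st[i]
print("disc x %.1f..%.1f y %.1f..%.1f"%(534-(b[1]+b[3])/6,534-b[1]/6,-166-(b[0]+b[2])/6,-166-b[0]/6), [np.round(c) for c in ce])
g=cv2.GaussianBlur(cv2.cvtColor(r,cv2.COLOR_RGB2GRAY),(0,0),1.5)
for lo,hi in((60,100),(130,175)):
    c=cv2.HoughCircles(g,cv2.HOUGH_GRADIENT,1,20,param1=60,param2=12,minRadius=lo,maxRadius=hi)
    if c is not None: print([("x %.1f y %.1f r %.1f"%(534-q[1]/6,-166-q[0]/6,q[2]/6)) for q in c[0][:3]])
E
```

```text
clock: 62.08
position: [490.9, -205.5, 199.8]
ee_rot: [[-0.053, 0.998, 0.021], [0.999, 0.053, -0.003], [-0.004, 0.021, -1.0]]
force: [0.1, -0.1, -0.2]
gripper_width: 0.308
shift [ 0.     -0.0001 -0.0002] turn 0.1 grasp [ 494.2 -205.9   44.8] zaxis [ 0.021 -0.003 -1.   ] q6 -38 F [ 0.1 -0.1 -0.2] w 0.308 t 62.08
clock: 62.7
position: [490.4, -205.3, 212.9]
ee_rot: [[-0.053, 0.998, 0.02], [0.999, 0.053, -0.002], [-0.003, 0.02, -1.0]]
force: [0.2, 0.3, -0.2]
gripper_width: 0.452
clock: 63.32
position: [485.5, -204.3, 415.5]
ee_rot: [[-0.053, 0.998, 0.019], [0.999, 0.053, -0.001], [-0.002, 0.018, -1.0]]
force: [0.1, -1.1, -1.0]
gripper_width: 0.446
clock: 63.95
position: [488.8, -279.9, 433.1]
ee_rot: [[-0.053, 0.998, 0.026], [0.999, 0.054, -0.006], [-0.008, 0.026, -1.0]]
force: [0.4, 0.5, -0.1]
gripper_width: 0.449
[ 488.83438387 -279.87944651  433.1069871 ] [ 0.02648846 -0.00619994 -0.99962989]
disc x 467.2..521.7 y -234.7..-180.0 [array([235., 241.]), array([477.,  65.]), array([248., 237.])]
['x 489.8 y -196.8 r 14.9']
['x 494.4 y -207.2 r 25.9', 'x 493.2 y -210.4 r 28.9', 'x 492.4 y -204.4 r 22.7']
```

Run:
```python
from h import *
im,p=snap("wrist"); d=np.load("w11.npz")
for z in(29,36):
    a=rectify(im,p,464,524,-236,-176,z,6).astype(int); b=rectify(d["im"],(d["p0"],d["p1"]),464,524,-236,-176,z,6).astype(int)
    m=(np.abs(a-b).max(2)>25).astype(np.uint8); m=cv2.morphologyEx(m,cv2.MORPH_CLOSE,np.ones((15,15))); 
    n,l,st,ce=cv2.connectedComponentsWithStats(m)
    for i in range(1,n):
        if st[i,4]>600: q=st[i]; print(z,"x %.1f..%.1f y %.1f..%.1f"%(524-(q[1]+q[3])/6,524-q[1]/6,-176-(q[0]+q[2])/6,-176-q[0]/6),"area",q[4]/36)
R=p[1];H=calibration("wrist")["hand_eye"];print("cam",p[0]+R@H[:3,3])
g=cv2.cvtColor(rectify(im,p,464,524,-236,-176,31,1/1.5),cv2.COLOR_RGB2GRAY); print(g[::1,::1].tolist() if 0 else "")
```

```text
29 x 487.2..513.2 y -217.0..-190.5 area 385.77777777777777
36 x 487.2..512.5 y -216.8..-190.7 area 372.19444444444446
cam [ 485.38634737 -203.99687475  401.61948537]
```

Run:
```python
from h import *
im,p=snap("wrist"); d=np.load("w11.npz")
a=rectify(im,p,464,524,-236,-176,31,1).astype(int); b=rectify(d["im"],(d["p0"],d["p1"]),464,524,-236,-176,31,1).astype(int)
D=np.abs(a-b).max(2)//10; B=a[...,2]//20; G=a.max(2)//26
ch=" 123456789ABCDEFGHIJ"
print("diff | red-max (rows x 524->464, cols y -176->-236)")
for i in range(0,60,2): print("%3d "%(524-i),"".join(ch[min(v,19)] for v in D[i]),"|","".join(ch[min(v,19)] for v in B[i]))
```

```text
diff | red-max (rows x 524->464, cols y -176->-236)
524                             1422                              | 222222223223333332222222223588642222223222222222222333333333
522                              11                               | 223222222223333332222222222466532222222222222222222233333233
520                              111 1 11                         | 222222232222233322222222223455433333322222222222222333333333
518                                   1     1111                  | 222222222222222222222333444444433444444333222222222233333333
516                                           1                   | 222233222222222223333444444444444444444334333222222233332233
514                                                 11            | 232222222222222333344444444444444444444444444443332223322233
512                11         1122222332                          | 222222222222334444444443443334443334444444444444443333233323
510                       123434455565543                         | 222222222223444444444433333333333333344444444444443333322333
508           11
[... 2121 characters left out ...]
2222222334444444444444444444444444444444444433333322322
474                                                               | 222222222222222334444444444444444444444444444433333333333222
472                                                               | 222222222222222223333444444444444444444444433333322333333222
470                        11                                     | 222222222222222222222333344444444444444333333322223333332222
468                                121                            | 222222222222222222332222222333565433333333333322223333333222
466                               1121                            | 222332222222222223222222222233576532233333333322223333333332
```

```bash
python3 -c "
from station import *
print(get_state()['clock']); print(sign_off())"
```

```text
64.1
the job is handed in; nothing more can be done
None
```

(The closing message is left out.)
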